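# Steady the pump stand with its two levelling screws

### The arm

A 6-joint arm with a two-finger parallel gripper is mounted at the origin on the work surface. World frame = base frame: x ahead of the robot, y to its left, z up, the work surface at z = 0. Lengths are in m, angles in degrees, forces in N, time in s.
With the tool pointing down it reaches from about 0.425 to 0.925 m from the base axis. Payload 12.5 kg.
Tool frame: the origin (TCP) lies at the very end of the fingers, on their centre line; the grasp point (between the pads) lies 19 mm behind it; z points along the fingers, y is the direction in which the jaws open and shut (so a half turn about z gives the same grasp; the last joint's range is limited). The gripper opens to 85 mm and grips with 20 to 120 N. Pads are 22 mm wide; open, the fingers measure 114 mm over their backs; the gripper's body (76 mm by 85 mm) begins 54 mm behind the grasp point. The pads swing forward as they close: fully open they stand 13 mm farther back than shut.
Start: joints at [67.575, 28.126, 89.318, -0, 62.55, -6.05], TCP at [0.176, 0.6, 0.231] pointing down, gripper open.
Joint ranges: [-177.58, 177.58], [-47.91, 125.51], [2.72, 160], [-65.01, 245.01], [3.68, 167.84], [-153.87, 153.87]. Speed limits (degrees/s): [127.2, 127.2, 159.86, 180, 180, 180].

### API

Orientations are given as a 3x3 rotation matrix whose columns are the frame's x, y, z axes.
In Python, from plant import telemetry, read_camera, hand_in gives the robot as it stands.
- The arm moves only by the tool apply_moves, never from a script. Its arguments are lists of equal length, an entry for each row: "claw": the closure, from 0 (fully open) to 1 (shut); "translation": the shift along the tool's x, y, z in m, a list of three; "rotation": the turn, a rotation vector about the tool's x, y, z in rad, a list of three. In form: {"claw": [claw, ...], "translation": [[x, y, z], ...], "rotation": [[wx, wy, wz], ...]}. A call has 1 to 5 rows; each row is the pose to reach, as a shift and turn from the pose measured when the call began, along the tool's axes at that moment; what a row does not reach only later rows make up. A row lasts 1/10 s, in which the tool goes at most 50 mm and 8.59 degrees, less where a joint would pass 70% of its speed; a pose out of reach is approached as far as the arm can. A call with a gripper value outside its range is refused whole. The fingers move at their own pace and stop on an object; "newtons" is the grip in N (left out, the last holds). Time passes only in rows, so rows that repeat a pose let the fingers close. It gives the time, the measured TCP pose, the force and the opening at its end, in the units of the state.
- telemetry.get_obs(): the state, without advancing time (a new reading comes with each control period).
- read_camera(name): name is "side" or "top" or "wrist"; returns a dict with "image" (420x560x3 uint8, blue, green, red), "mtx" (3x3 intrinsics, pixels), "extrinsics" (4x4, takes a point from world to camera coordinates); the wrist camera has in their place "hand_eye" (4x4, takes a point from camera to tool coordinates, whose origin is the TCP and whose axes are the flange's). Camera axes: x right, y down, z forward; pixel columns grow to the right and rows downward; lengths in m; the calibration is good to about 2 mm. A picture is of the moment at which its call begins: read the wrist's pose just before it. There is no depth.
- hand_in(): hands the job in, once; it reports no verdict.
The state is a dict: "t": time; "joints": joint angles; "dq": joint speeds; "joint_efforts": joint torques, N m; "eef_pos": TCP position; "eef_rot": TCP orientation; "contact_force": force on the tool from outside, world axes, zero at the start; "torque": the same for the moment, N m; "opening": finger opening in m.
Only numpy, scipy, OpenCV 4.12 (cv2) and the standard library are available. Lean on these libraries where they do the work, as an engineer would, in place of code of your own. Each camera call takes 0.05 s, during which the arm holds its last target.

### The job

The pump stand on the bench rests only on its three fixed feet and rocks when a front corner is pressed, because the feet of its two front levelling screws hang in the air. Feel how far each front corner rocks under a light press and turn both wing knobs clockwise until all five feet carry load and the stand no longer rocks: each screw foot should bear down gently, at roughly 5 newtons, without jacking the stand off any fixed foot. Never force a screw foot down hard (20 newtons), do not shove or tip over the stand, leave the other things where they are, and let go at the end.

Things in the scene. Friction and masses are not known exactly. Their poses are not given: they have to be found in the camera images.
- stand: 4 kg pump stand: plate 200 (x) by 340 (y) by 10 mm, top 45 mm above the bench; pump 160 mm high on it. Origin at bench height under the plate's centre; x from the front (knob) edge, which faces the robot within 20 degrees, to the rear. Knobs 65 mm in front of it, 100 mm left and right; turn 4.5 rad clockwise, stay as left. 5 to 9 N down on the plate 50 mm outboard of a knob rocks it, there 1.4 times as far as the foot's gap
- left_knob: steel wing knob of the left levelling screw, at the plate's left front corner (y side). Round hub 34 mm wide, 10 mm high; on it an upright flat wing 46 long, 12 thick, top 48 mm above the origin: pinch it across its thickness. Origin on the axis, 49 mm above the bench; x along the wing, z up. Clockwise seen from above drives this side's foot down 2.5 mm per rad, knob height unchanged. Friction 0.05 N m
- right_knob: steel wing knob of the right levelling screw, at the plate's right front corner (-y side). Round hub 34 mm wide, 10 mm high; on it an upright flat wing 46 long, 12 thick, top 48 mm above the origin: pinch it across its thickness. Origin on the axis, 49 mm above the bench; x along the wing, z up. Clockwise seen from above drives this side's foot down 2.5 mm per rad, knob height unchanged. Friction 0.05 N m
- left_foot: rubber-soled foot of the left levelling screw, 20 mm wide, straight below its knob and turning with it; origin at the sole's centre. At first it hangs 1.5 to 6.5 mm above a fixed steel packing plate, a gap not the same left and right and too fine to judge from positions: pressing the plate's corner rocks it down until the foot stops it. Once it bears, its rubber yields about 1 mm per 8 N
- right_foot: rubber-soled foot of the right levelling screw, 20 mm wide, straight below its knob and turning with it; origin at the sole's centre. At first it hangs 1.5 to 6.5 mm above a fixed steel packing plate, a gap not the same left and right and too fine to judge from positions: pressing the plate's corner rocks it down until the foot stops it. Once it bears, its rubber yields about 1 mm per 8 N
- front_foot: fixed rubber foot of the stand, 35 mm high, its sole 12 mm wide, under the middle of the plate's front edge; carries most of the weight at first and is the first to lift if the screws are turned too far; origin at the centre of its sole, on the bench
- rear_left_foot: fixed rubber foot of the stand, 35 mm high, its sole 12 mm wide, under the rear edge, 35 mm left of the middle; origin at the centre of its sole, on the bench
- rear_right_foot: fixed rubber foot of the stand, 35 mm high, its sole 12 mm wide, under the rear edge, 35 mm right of the middle; origin at the centre of its sole, on the bench
- socket: loose steel cylinder-shaped wrench socket, 22 mm diameter, 26 mm tall, standing on the stand's plate; origin at centre of its underside; a bystander
- washer: loose steel washer, 28 mm outside, 4 mm thick, lying on the stand's plate; a bystander
- oil_bottle: white plastic bottle, 60 mm diameter, 180 mm tall, left on the bench; origin at centre of its underside; a bystander
- nut_jar: jar with lid, 70 mm diameter, 70 mm tall, to the left on the bench; origin at centre of its underside; a bystander
- wrench: steel spanner lying on the bench to the left; a bystander
- screwdriver: screwdriver lying on the bench to the right; a bystander
- bush: dark steel cylinder, 44 mm diameter, 50 mm tall, to the right on the bench; origin at centre of its underside; a bystander

How it is judged:
By the outcome, as a careful person would: the job done as asked, in the order asked, and still so for the second after the job is handed in, with the robot touching nothing.
It also fails if it takes over 72 s, if anything falls off the work surface, if the arm or the gripper's body presses on something with over 40 N, if the wrist force passes 120 N, or if a joint passes its speed limit or range.

## Working session

There is one attempt and no reset: what is moved stays moved. The work goes in short steps, Python scripts to look and compute and a tool call to move; the robot and the scene stay as the last step left them, time stands still between calls to the robot, and variables do not carry over. Pictures are saved under pics/ and viewed, and the job is handed in when it is done.

Besides the shell and the picture viewer there is one more tool, called after "Request:" by a JSON object that holds its "op" and its "data", one argument or row to a line. apply_moves: Moves the arm, as the interface text tells. Its arguments: {"type":"object","properties":{"claw":{"type":"array","items":{"type":"number"}},"translation":{"type":"array","items":{"type":"array","items":{"type":"number"}}},"rotation":{"type":"array","items":{"type":"array","items":{"type":"number"}}},"newtons":{"type":"number"}},"required":["claw","translation","rotation"]}

```bash
ls; mkdir -p pics; cat > h.py <<'E'
import numpy as np, cv2
from plant import telemetry, read_camera, hand_in
def snap(n,f):
    c=read_camera(n); cv2.imwrite('pics/'+f,c['image']); return c
def ray(c,uv,z):
    K=np.array(c['mtx']);E=np.array(c['extrinsics'])
    d=E[:3,:3].T@np.linalg.inv(K)@np.array([uv[0],uv[1],1.]); o=-E[:3,:3].T@E[:3,3]
    return o+d*(z-o[2])/d[2]
def proj(c,p):
    E=np.array(c['extrinsics']);q=E[:3,:3]@np.array(p)+E[:3,3];q=np.array(c['mtx'])@q;return q[:2]/q[2]
E
python3 - <<'E'
from h import *
print(telemetry.get_obs())
for n in('top','side'):
    c=snap(n,n+'0.png');np.savez(n+'.npz',**{k:np.array(c[k]) for k in('image','mtx','extrinsics')})
    E=np.array(c['extrinsics']);print(n,-E[:3,:3].T@E[:3,3])
E
```

```text
pics
{'t': 0.0, 'joints': array([ 6.75756720e+01,  2.81644711e+01,  8.93499623e+01, -5.49569124e-04,
        6.25489555e+01, -6.05245453e+00]), 'dq': array([ 0.03642739,  0.06508121,  0.04219735,  0.05851754, -0.19063349,
       -0.08024937]), 'joint_efforts': array([-1.03094288e-03, -6.18478918e+01, -2.61564195e+01, -2.16647709e-04,
        4.33140391e-03,  2.33146255e-05]), 'eef_pos': array([0.17608508, 0.59945038, 0.23072521]), 'eef_rot': array([[-9.59453686e-01,  2.81866021e-01, -4.14161155e-04],
       [ 2.81866304e-01,  9.59453143e-01, -1.02593411e-03],
       [ 1.08192257e-04, -1.10107434e-03, -9.99999388e-01]]), 'contact_force': array([ 0.17887232, -0.30969484, -0.02120659]), 'torque': array([ 0.01238559, -0.01869935, -0.00860882]), 'opening': 0.08565352940239214}
top [ 0.3719758  -0.01095843  1.3883865 ]
side [0.49500373 0.88567003 0.84381448]
```

View pics/top0.png

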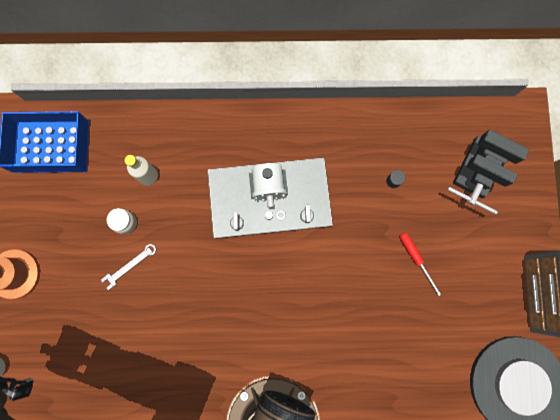

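View pics/side0.png

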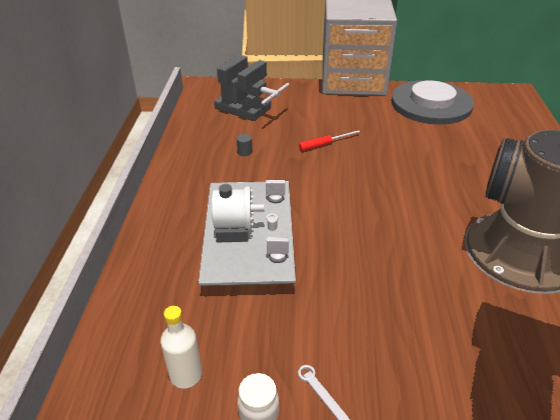

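The top view shows the stand with plate corners near (208,169), (324,158), (332,226) and (214,237). The knobs are near (236,221) and (307,214), and the socket and washer sit near (269,215) and (281,215). I'll fit the plate corners next.

```bash
python3 - <<'E'
from h import *
c=dict(np.load('top.npz'));s=dict(np.load('side.npz'))
im=cv2.resize(c['image'][145:250,195:345],None,fx=5,fy=5,interpolation=cv2.INTER_CUBIC);cv2.imwrite('pics/topz.png',im)
im=cv2.resize(s['image'][170:300,190:310],None,fx=4.6,fy=4.6,interpolation=cv2.INTER_CUBIC);cv2.imwrite('pics/sidez.png',im)
hsv=cv2.cvtColor(c['image'],cv2.COLOR_BGR2HSV)
m=((hsv[...,1]<60)&(hsv[...,2]>90)).astype(np.uint8);m[:145]=0;m[250:]=0;m[:,:195]=0;m[:,345:]=0
cs,_=cv2.findContours(m,0,2);k=max(cs,key=cv2.contourArea);r=cv2.minAreaRect(k);b=cv2.boxPoints(r);print(b)
w=np.array([ray(c,p,.045) for p in b]);print(w.round(4),[np.linalg.norm(w[i]-w[i-1]).round(4) for i in range(4)],w.mean(0))
E
```

```text
[[206.19939 168.96527]
 [325.19214 156.89355]
 [332.19647 225.93658]
 [213.20374 238.0083 ]]
[[ 0.713   0.1851  0.045 ]
 [ 0.7453 -0.16    0.045 ]
 [ 0.5431 -0.1745  0.045 ]
 [ 0.5122  0.1631  0.045 ]] [np.float64(0.202), np.float64(0.3466), np.float64(0.2028), np.float64(0.339)] [0.62839084 0.00342695 0.045     ]
```

View pics/topz.png

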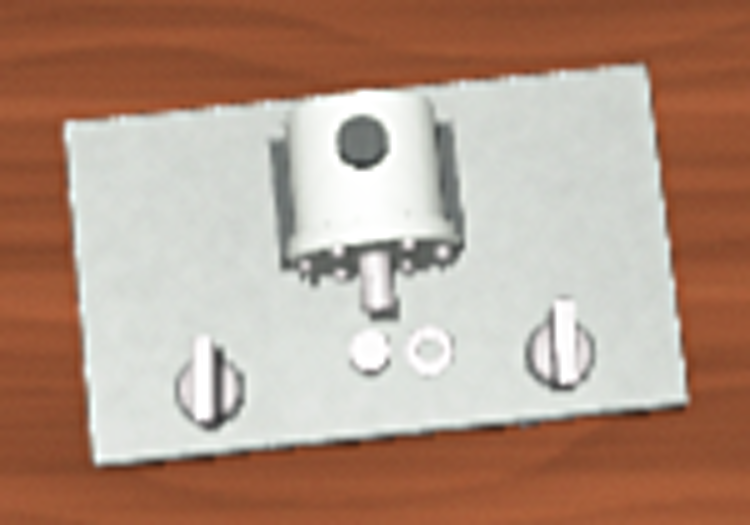

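View pics/sidez.png

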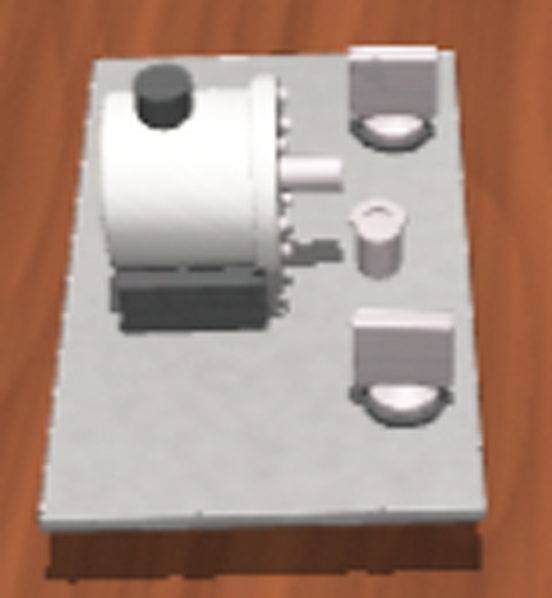

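Request:
{"op": "apply_moves", "data": {
  "claw": [1,1,1,1,1],
  "translation": [
    [-0.487,-0.336,0.03],
    [-0.487,-0.336,0.03],
    [-0.487,-0.336,0.03],
    [-0.487,-0.336,0.03],
    [-0.487,-0.336,0.03]
  ],
  "rotation": [
    [0,0,0],
    [0,0,0],
    [0,0,0],
    [0,0,0],
    [0,0,0]
  ],
  "newtons": 20
}}

```text
t: 0.6
eef_pos: [0.3341, 0.4039, 0.2183]
eef_rot: [[-0.96, 0.282, -0.001], [0.282, 0.96, -0.001], [0.0, -0.001, -1.0]]
contact_force: [0.4, 0.2, -0.5]
opening: 0.0121
```

Request:
{"op": "apply_moves", "data": {
  "claw": [1,1,1,1,1],
  "translation": [
    [-0.281,-0.193,0.018],
    [-0.281,-0.193,0.018],
    [-0.281,-0.193,0.018],
    [-0.281,-0.193,0.018],
    [-0.281,-0.193,0.018]
  ],
  "rotation": [
    [0,0,-0.27],
    [0,0,-0.27],
    [0,0,-0.27],
    [0,0,-0.27],
    [0,0,-0.27]
  ]
}}

```text
t: 1.1
eef_pos: [0.4865, 0.2165, 0.2057]
eef_rot: [[-1.0, 0.015, -0.001], [0.015, 1.0, -0.001], [0.001, -0.001, -1.0]]
contact_force: [-0.1, 0.9, -0.8]
opening: -0.0
```

Request:
{"op": "apply_moves", "data": {
  "claw": [1,1,1],
  "translation": [
    [-0.09,-0.06,0],
    [-0.09,-0.06,0],
    [-0.09,-0.06,0]
  ],
  "rotation": [
    [0,0,0],
    [0,0,0],
    [0,0,0]
  ]
}}

```text
t: 1.4
eef_pos: [0.5788, 0.152, 0.205]
eef_rot: [[-1.0, 0.019, -0.0], [0.019, 1.0, -0.001], [0.0, -0.002, -1.0]]
contact_force: [0.5, 0.3, -0.1]
opening: -0.0003
```

```bash
cat >> h.py <<'E'
def wsnap(f):
    o=telemetry.get_obs(); c=snap('wrist',f)
    T=np.eye(4);T[:3,:3]=o['eef_rot'];T[:3,3]=o['eef_pos']
    return dict(image=c['image'],mtx=np.array(c['mtx']),extrinsics=np.linalg.inv(T@np.array(c['hand_eye'])))
E
python3 - <<'E'
from h import *
c=wsnap('w0.png');np.savez('w0.npz',**c);E=c['extrinsics'];print(-E[:3,:3].T@E[:3,3])
o=telemetry.get_obs();print(o['t'],o['eef_pos'],o['eef_rot'],o['joints'],o['contact_force'])
E
```

```text
[0.51240409 0.15237466 0.34760915]
1.45 [0.57803837 0.15254392 0.20485476] [[-9.99825378e-01  1.86656013e-02 -8.99541200e-04]
 [ 1.86668937e-02  9.99824706e-01 -1.45037818e-03]
 [ 8.72311335e-04 -1.46691656e-03 -9.99998544e-01]] [ 8.48660206e+00  2.75033739e+01  9.49872921e+01 -8.83627569e-02
  5.75726043e+01 -8.03964139e+01] [-0.52874379  0.08596472 -0.22960651]
```

View pics/w0.png

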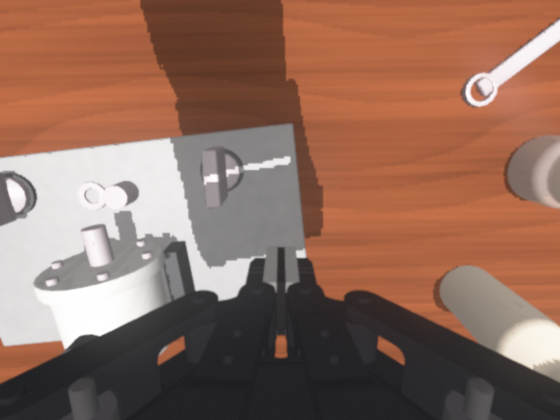

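The wrist view shows the left front corner at (293,124). The left wing spans (202–222, 150–205) and its hub is around (222,170). I'll measure these on a zoomed crop.

```bash
python3 - <<'E'
from h import *
c=dict(np.load('w0.npz'))
cv2.imwrite('pics/w0z.png',cv2.resize(c['image'][110:220,170:310],None,fx=5.5,fy=5.5,interpolation=cv2.INTER_CUBIC))
print(ray(c,(293,124),.045))
E
```

```text
[0.515933   0.16289204 0.045     ]
```

View pics/w0z.png

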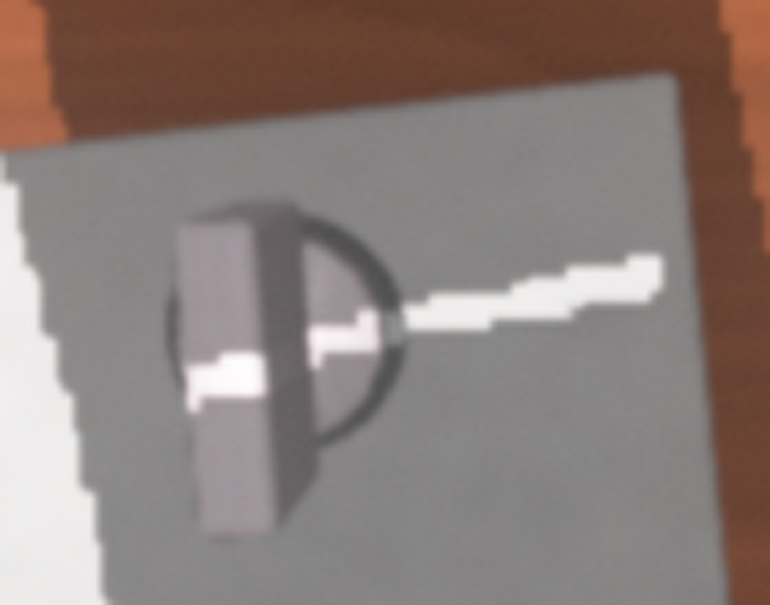

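```bash
python3 - <<'E'
from h import *
c=dict(np.load('w0.npz'));f=lambda p:(170+p[0]/5.5-.4,110+p[1]/5.5-.4)
w=np.array([ray(c,f(p),.097) for p in[(178,222),(252,216),(277,530),(203,537)]]);print(w.round(4),w.mean(0))
d=w[3]-w[0]+w[2]-w[1];print('wing',np.degrees(np.arctan2(d[1],d[0])),np.linalg.norm(d)/2,np.linalg.norm(w[1]-w[0]))
a,b=ray(c,f((5,152)),.045),ray(c,f((677,76)),.045);d=b-a;yaw=np.arctan2(-d[0],d[1]);print('yaw',np.degrees(yaw),b)
ss=ray(c,f((677,76)),.045);e=ray(c,f((728,600)),.045);d=e-ss;print('yaw side',np.degrees(np.arctan2(d[1],d[0])))
for yaw in(yaw,np.radians(5.4)):
  R=np.array([[np.cos(yaw),-np.sin(yaw)],[np.sin(yaw),np.cos(yaw)]])
  for p in[(-.065,.1),(-.065,.15),(-.065,-.1),(-.065,-.15)]: print(p,b[:2]+R@(np.array(p)-[-.1,.17]))
E
```

```text
[[0.5331 0.0915 0.097 ]
 [0.5325 0.1018 0.097 ]
 [0.5775 0.1022 0.097 ]
 [0.5784 0.0914 0.097 ]] [0.55537611 0.09671106 0.097     ]
wing 0.14104920397186044 0.045108822672092715 0.010340835353502447
yaw 5.134899401996194 [0.51542039 0.16261832 0.045     ]
yaw side 5.188473755807286
(-0.065, 0.1) [0.55654499 0.09603178]
(-0.065, 0.15) [0.55206995 0.14583112]
(-0.065, -0.1) [ 0.57444519 -0.10316556]
(-0.065, -0.15) [ 0.57892024 -0.1529649 ]
(-0.065, 0.1) [0.55685264 0.09622278]
(-0.065, 0.15) [0.55214722 0.14600087]
(-0.065, -0.1) [ 0.5756743  -0.10288962]
(-0.065, -0.15) [ 0.58037972 -0.15266772]
```

Request:
{"op": "apply_moves", "data": {
  "claw": [1,1,1,1,1],
  "translation": [
    [0.026,-0.007,0.05],
    [0.026,-0.007,0.09],
    [0.026,-0.007,0.13],
    [0.026,-0.007,0.148],
    [0.026,-0.007,0.15]
  ],
  "rotation": [
    [0,0,0],
    [0,0,0],
    [0,0,0],
    [0,0,0],
    [0,0,0]
  ]
}}

```text
t: 1.95
eef_pos: [0.5497, 0.1464, 0.0527]
eef_rot: [[-1.0, 0.018, -0.006], [0.018, 1.0, -0.002], [0.006, -0.002, -1.0]]
contact_force: [-0.1, -0.2, 0.2]
opening: -0.0002
```

Request:
{"op": "apply_moves", "data": {
  "claw": [1,1],
  "translation": [
    [0,0,0.003],
    [0,0,0.005]
  ],
  "rotation": [
    [0,0,0],
    [0,0,0]
  ]
}}

```text
t: 2.15
eef_pos: [0.5496, 0.1469, 0.0484]
eef_rot: [[-1.0, 0.017, -0.005], [0.017, 1.0, -0.002], [0.005, -0.002, -1.0]]
contact_force: [-0.3, 0.3, 0.7]
opening: -0.0001
```

Request:
{"op": "apply_moves", "data": {
  "claw": [1,1],
  "translation": [
    [0,0,0.001],
    [0,0,0.002]
  ],
  "rotation": [
    [0,0,0],
    [0,0,0]
  ]
}}

```text
t: 2.35
eef_pos: [0.5499, 0.1471, 0.0473]
eef_rot: [[-1.0, 0.017, -0.003], [0.017, 1.0, -0.002], [0.003, -0.002, -1.0]]
contact_force: [-0.3, 0.1, -0.5]
opening: 0.0001
```

Request:
{"op": "apply_moves", "data": {
  "claw": [1],
  "translation": [
    [0,0,0.001]
  ],
  "rotation": [
    [0,0,0]
  ]
}}

```text
t: 2.45
eef_pos: [0.5501, 0.1472, 0.0468]
eef_rot: [[-1.0, 0.017, -0.002], [0.017, 1.0, -0.002], [0.002, -0.002, -1.0]]
contact_force: [-0.2, -0.5, 0.3]
opening: 0.0001
```

Request:
{"op": "apply_moves", "data": {
  "claw": [1],
  "translation": [
    [0,0,0.0007]
  ],
  "rotation": [
    [0,0,0]
  ]
}}

```text
t: 2.55
eef_pos: [0.5503, 0.1472, 0.0465]
eef_rot: [[-1.0, 0.017, -0.002], [0.017, 1.0, -0.001], [0.002, -0.001, -1.0]]
contact_force: [0.2, -0.0, 0.1]
opening: -0.0
```

Request:
{"op": "apply_moves", "data": {
  "claw": [1,1],
  "translation": [
    [0,0,0.001],
    [0,0,0.001]
  ],
  "rotation": [
    [0,0,0],
    [0,0,0]
  ]
}}

```text
t: 2.75
eef_pos: [0.5503, 0.1471, 0.0454]
eef_rot: [[-1.0, 0.017, -0.002], [0.017, 1.0, -0.001], [0.002, -0.001, -1.0]]
contact_force: [0.5, 0.5, 0.5]
opening: 0.0002
```

Request:
{"op": "apply_moves", "data": {
  "claw": [1,1],
  "translation": [
    [0,0,0.001],
    [0,0,0.001]
  ],
  "rotation": [
    [0,0,0],
    [0,0,0]
  ]
}}

```text
t: 2.95
eef_pos: [0.5504, 0.1472, 0.0447]
eef_rot: [[-1.0, 0.017, -0.001], [0.017, 1.0, -0.001], [0.001, -0.001, -1.0]]
contact_force: [-1.7, 0.7, 5.2]
opening: -0.0003
```

Request:
{"op": "apply_moves", "data": {
  "claw": [1,1],
  "translation": [
    [0,0,0.001],
    [0,0,0.001]
  ],
  "rotation": [
    [0,0,0],
    [0,0,0]
  ]
}}

```text
t: 3.15
eef_pos: [0.5503, 0.1474, 0.044]
eef_rot: [[-1.0, 0.017, -0.001], [0.017, 1.0, -0.001], [0.001, -0.001, -1.0]]
contact_force: [-2.7, 0.5, 6.4]
opening: -0.0001
```

Request:
{"op": "apply_moves", "data": {
  "claw": [1,1],
  "translation": [
    [0,0,0.001],
    [0,0,0.001]
  ],
  "rotation": [
    [0,0,0],
    [0,0,0]
  ]
}}

```text
t: 3.35
eef_pos: [0.5502, 0.1476, 0.0433]
eef_rot: [[-1.0, 0.017, -0.001], [0.017, 1.0, -0.001], [0.001, -0.001, -1.0]]
contact_force: [-2.1, 1.9, 6.8]
opening: 0.0002
```

Request:
{"op": "apply_moves", "data": {
  "claw": [1,1],
  "translation": [
    [0,0,0.001],
    [0,0,0.001]
  ],
  "rotation": [
    [0,0,0],
    [0,0,0]
  ]
}}

```text
t: 3.55
eef_pos: [0.5502, 0.1478, 0.0426]
eef_rot: [[-1.0, 0.017, -0.001], [0.017, 1.0, -0.001], [0.001, -0.001, -1.0]]
contact_force: [-2.3, 1.4, 6.0]
opening: -0.0001
```

Request:
{"op": "apply_moves", "data": {
  "claw": [1,1],
  "translation": [
    [0,0,0.001],
    [0,0,0.001]
  ],
  "rotation": [
    [0,0,0],
    [0,0,0]
  ]
}}

```text
t: 3.75
eef_pos: [0.5501, 0.1479, 0.042]
eef_rot: [[-1.0, 0.017, -0.001], [0.017, 1.0, -0.001], [0.001, -0.001, -1.0]]
contact_force: [-2.0, 1.5, 6.7]
opening: -0.0002
```

Request:
{"op": "apply_moves", "data": {
  "claw": [1,1],
  "translation": [
    [0,0,0.001],
    [0,0,0.001]
  ],
  "rotation": [
    [0,0,0],
    [0,0,0]
  ]
}}

```text
t: 3.95
eef_pos: [0.5501, 0.1481, 0.0413]
eef_rot: [[-1.0, 0.017, -0.001], [0.017, 1.0, -0.0], [0.001, -0.0, -1.0]]
contact_force: [-1.8, 2.5, 6.8]
opening: 0.0
```

Request:
{"op": "apply_moves", "data": {
  "claw": [1,1],
  "translation": [
    [0,0,0.001],
    [0,0,0.001]
  ],
  "rotation": [
    [0,0,0],
    [0,0,0]
  ]
}}

```text
t: 4.15
eef_pos: [0.55, 0.1483, 0.0407]
eef_rot: [[-1.0, 0.017, -0.001], [0.017, 1.0, -0.0], [0.001, -0.0, -1.0]]
contact_force: [-1.5, 1.5, 8.1]
opening: 0.0002
```

Request:
{"op": "apply_moves", "data": {
  "claw": [1,1],
  "translation": [
    [0,0,0.001],
    [0,0,0.001]
  ],
  "rotation": [
    [0,0,0],
    [0,0,0]
  ]
}}

```text
t: 4.35
eef_pos: [0.55, 0.1485, 0.04]
eef_rot: [[-1.0, 0.017, -0.0], [0.017, 1.0, -0.0], [0.0, -0.0, -1.0]]
contact_force: [-2.6, 1.5, 6.0]
opening: -0.0002
```

Request:
{"op": "apply_moves", "data": {
  "claw": [1,1],
  "translation": [
    [0,0,0.001],
    [0,0,0.001]
  ],
  "rotation": [
    [0,0,0],
    [0,0,0]
  ]
}}

```text
t: 4.55
eef_pos: [0.5499, 0.1486, 0.0394]
eef_rot: [[-1.0, 0.017, -0.0], [0.017, 1.0, 0.0], [0.0, 0.0, -1.0]]
contact_force: [-2.0, 0.5, 7.2]
opening: 0.0002
```

Request:
{"op": "apply_moves", "data": {
  "claw": [1,1],
  "translation": [
    [0,0,0.001],
    [0,0,0.001]
  ],
  "rotation": [
    [0,0,0],
    [0,0,0]
  ]
}}

```text
t: 4.75
eef_pos: [0.5498, 0.1488, 0.0387]
eef_rot: [[-1.0, 0.017, -0.0], [0.017, 1.0, 0.0], [0.0, 0.0, -1.0]]
contact_force: [-2.7, 1.0, 6.2]
opening: 0.0001
```

Request:
{"op": "apply_moves", "data": {
  "claw": [1,1],
  "translation": [
    [0,0,0.001],
    [0,0,0.001]
  ],
  "rotation": [
    [0,0,0],
    [0,0,0]
  ]
}}

```text
t: 4.95
eef_pos: [0.5498, 0.149, 0.0381]
eef_rot: [[-1.0, 0.017, -0.0], [0.017, 1.0, 0.0], [0.0, 0.0, -1.0]]
contact_force: [-2.9, 1.7, 8.2]
opening: -0.0003
```

Request:
{"op": "apply_moves", "data": {
  "claw": [1,1],
  "translation": [
    [0,0,0.0008],
    [0,0,0.0008]
  ],
  "rotation": [
    [0,0,0],
    [0,0,0]
  ]
}}

```text
t: 5.15
eef_pos: [0.5498, 0.1491, 0.0378]
eef_rot: [[-1.0, 0.017, 0.0], [0.017, 1.0, 0.001], [-0.0, 0.001, -1.0]]
contact_force: [-2.1, 0.9, 8.5]
opening: -0.0002
```

Request:
{"op": "apply_moves", "data": {
  "claw": [1,1],
  "translation": [
    [0,0,0.0008],
    [0,0,0.0008]
  ],
  "rotation": [
    [0,0,0],
    [0,0,0]
  ]
}}

```text
t: 5.35
eef_pos: [0.5498, 0.1491, 0.0376]
eef_rot: [[-1.0, 0.017, 0.001], [0.017, 1.0, 0.001], [-0.0, 0.001, -1.0]]
contact_force: [-2.9, 0.9, 8.2]
opening: 0.0005
```

Request:
{"op": "apply_moves", "data": {
  "claw": [1,1],
  "translation": [
    [0,0,0.001],
    [0,0,0.001]
  ],
  "rotation": [
    [0,0,0],
    [0,0,0]
  ]
}}

```text
t: 5.55
eef_pos: [0.5498, 0.1492, 0.0372]
eef_rot: [[-1.0, 0.017, 0.001], [0.017, 1.0, 0.001], [-0.001, 0.001, -1.0]]
contact_force: [-2.9, 0.4, 10.6]
opening: -0.0002
```

```bash
python3 - <<'E'
from h import *
o=telemetry.get_obs();print(o['t'],o['eef_pos'],o['contact_force'])
E
```

```text
5.55 [0.54977696 0.14920074 0.03724076] [-2.88325756  0.38829307 10.5589334 ]
```

Request:
{"op": "apply_moves", "data": {
  "claw": [1,1,1,0.3,0.3],
  "translation": [
    [0,0,-0.004],
    [0,0,-0.01],
    [0,0,-0.05],
    [0,0,-0.085],
    [-0.006,-0.053,-0.085]
  ],
  "rotation": [
    [0,0,0],
    [0,0,0],
    [0,0,0],
    [0,0,0],
    [0,0,-0.019]
  ]
}}

```text
t: 6.05
eef_pos: [0.556, 0.1026, 0.1264]
eef_rot: [[-1.0, -0.008, 0.008], [-0.008, 1.0, 0.002], [-0.008, 0.002, -1.0]]
contact_force: [0.5, -0.8, -0.6]
opening: 0.0285
```

Request:
{"op": "apply_moves", "data": {
  "claw": [0.3,0.3],
  "translation": [
    [0,0,0],
    [0,0,0]
  ],
  "rotation": [
    [0,0,0],
    [0,0,0]
  ]
}}

```text
t: 6.25
eef_pos: [0.5562, 0.1021, 0.1269]
eef_rot: [[-1.0, -0.006, 0.009], [-0.006, 1.0, 0.002], [-0.009, 0.002, -1.0]]
contact_force: [-0.6, -0.1, -1.0]
opening: 0.0578
```

Request:
{"op": "apply_moves", "data": {
  "claw": [0.3,0.3,0.3,0.3],
  "translation": [
    [0,-0.006,0.03],
    [0,-0.006,0.055],
    [0,-0.006,0.06],
    [0,-0.006,0.06]
  ],
  "rotation": [
    [0.002,0.009,0],
    [0.002,0.009,0],
    [0.002,0.009,0],
    [0.002,0.009,0]
  ]
}}

```text
t: 6.65
eef_pos: [0.5562, 0.0968, 0.0661]
eef_rot: [[-1.0, -0.006, -0.003], [-0.006, 1.0, -0.0], [0.003, -0.0, -1.0]]
contact_force: [0.2, 1.3, -0.2]
opening: 0.0598
```

```bash
python3 - <<'E'
from h import *
c=wsnap('w1.png');o=telemetry.get_obs();print(o['t'],o['eef_pos'],o['eef_rot'].round(4),o['contact_force'],o['torque'])
E
```

```text
6.7 [0.5566924  0.09679089 0.06704546] [[-1.     -0.0062 -0.0011]
 [-0.0062  1.      0.    ]
 [ 0.0011  0.     -1.    ]] [ 0.47353323 -0.5455679   0.33073928] [ 0.0103106  -0.02939437  0.01234203]
```

View pics/w1.png

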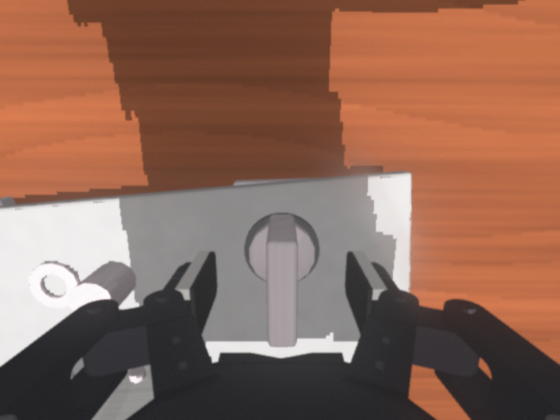

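The wing at (282,280) is centred between the open fingers, at 216 and 347. I'll close on it.

Request:
{"op": "apply_moves", "data": {
  "claw": [0.9,0.9,0.9,0.9],
  "translation": [
    [0,0,0.0],
    [0,0,0],
    [0,0,0],
    [0,0,0]
  ],
  "rotation": [
    [0,0,0],
    [0,0,0],
    [0,0,0],
    [0,0,0]
  ],
  "newtons": 25
}}

```text
t: 7.1
eef_pos: [0.5569, 0.0971, 0.0677]
eef_rot: [[-1.0, -0.006, 0.0], [-0.006, 1.0, 0.001], [-0.0, 0.001, -1.0]]
contact_force: [-1.0, 4.1, 4.4]
opening: 0.0117
```

Request:
{"op": "apply_moves", "data": {
  "claw": [0.9,0.9],
  "translation": [
    [0,0,0.0],
    [0,0,0]
  ],
  "rotation": [
    [0,0,0],
    [0,0,0]
  ]
}}

```text
t: 7.3
eef_pos: [0.5569, 0.0972, 0.0678]
eef_rot: [[-1.0, -0.006, 0.0], [-0.006, 1.0, 0.001], [-0.0, 0.001, -1.0]]
contact_force: [0.1, 1.1, 1.5]
opening: 0.0115
```

```bash
python3 - <<'E'
from h import *
o=telemetry.get_obs();print(o['t'],o['eef_pos'],o['eef_rot'].round(4),o['contact_force'],o['torque'],o['joints'])
E
```

```text
7.3 [0.55691433 0.09718241 0.06781223] [[-1.0e+00 -6.1e-03  1.0e-04]
 [-6.1e-03  1.0e+00  5.0e-04]
 [-1.0e-04  5.0e-04 -1.0e+00]] [0.1474599 1.108827  1.4977841] [0.19660879 0.00318265 0.03617465] [ 3.19063216e+00  3.56786545e+01  1.06305274e+02  4.91824478e-02
  3.80062628e+01 -8.71985954e+01]
```

Request:
{"op": "apply_moves", "data": {
  "claw": [0.9,0.9,0.9,0.9,0.9],
  "translation": [
    [0,0,0],
    [0,0,0],
    [0,0,0],
    [0,0,0],
    [0,0,0]
  ],
  "rotation": [
    [0,0,0.06],
    [0,0,0.15],
    [0,0,0.25],
    [0,0,0.35],
    [0,0,0.4]
  ]
}}

```text
t: 7.8
eef_pos: [0.5568, 0.0968, 0.0678]
eef_rot: [[-0.922, 0.387, -0.0], [0.387, 0.922, 0.0], [0.0, 0.0, -1.0]]
contact_force: [0.4, -2.0, 1.4]
opening: 0.0115
```

```bash
cat > s.py <<'E'
from h import *
o=telemetry.get_obs();R=o['eef_rot'];y=np.degrees(np.arctan2(R[1,0],R[0,0]))%360
print(o['t'],'pos',o['eef_pos'].round(4),'z',R[:,2].round(4),'yaw',y.round(2),'F',o['contact_force'].round(2),'M',o['torque'].round(3),'j6',o['joints'][5].round(1),o['opening'])
E
python3 s.py
```

```text
7.8 pos [0.5568 0.0968 0.0678] z [-2.e-04  1.e-04 -1.e+00] yaw 157.23 F [ 0.41 -2.04  1.36] M [-0.39   0.119  0.059] j6 -64.1 0.011458616684527008
```

Request:
{"op": "apply_moves", "data": {
  "claw": [0.9,0.9,0.9,0.9,0.9],
  "translation": [
    [0,0,0],
    [0,0,0],
    [0,0,0],
    [0,0,0],
    [0,0,0]
  ],
  "rotation": [
    [0,0,0.1],
    [0,0,0.22],
    [0,0,0.34],
    [0,0,0.46],
    [0,0,0.55]
  ]
}}

```text
t: 8.3
eef_pos: [0.5564, 0.0964, 0.0677]
eef_rot: [[-0.58, 0.815, -0.001], [0.815, 0.58, -0.0], [0.0, -0.001, -1.0]]
contact_force: [-2.2, -3.1, 2.1]
opening: 0.0112
```

```bash
python3 s.py
```

```text
8.3 pos [0.5564 0.0964 0.0677] z [-1.3e-03 -4.0e-04 -1.0e+00] yaw 125.44 F [-2.18 -3.15  2.13] M [-0.482  0.333  0.066] j6 -32.3 0.011174155128118689
```

Request:
{"op": "apply_moves", "data": {
  "claw": [0.9,0.9,0.9,0.9,0.9],
  "translation": [
    [0,0,0],
    [0,0,0],
    [0,0,0],
    [0,0,0],
    [0,0,0]
  ],
  "rotation": [
    [0,0,0.12],
    [0,0,0.26],
    [0,0,0.4],
    [0,0,0.54],
    [0,0,0.65]
  ]
}}

```text
t: 8.8
eef_pos: [0.5557, 0.0962, 0.0677]
eef_rot: [[0.037, 0.999, -0.003], [0.999, -0.037, -0.001], [-0.001, -0.003, -1.0]]
contact_force: [-3.2, -2.2, 4.1]
opening: 0.0115
```

```bash
python3 s.py
```

```text
8.8 pos [0.5557 0.0962 0.0677] z [-2.9e-03 -7.0e-04 -1.0e+00] yaw 87.88 F [-3.22 -2.24  4.11] M [-0.03   0.567  0.096] j6 5.3 0.011513394629697554
```

Request:
{"op": "apply_moves", "data": {
  "claw": [0.9,0.9,0.9],
  "translation": [
    [0,0,0],
    [0,0,0],
    [0,0,0]
  ],
  "rotation": [
    [0,0,0.05],
    [0,0,0.05],
    [0,0,0.05]
  ]
}}

```text
t: 9.1
eef_pos: [0.5556, 0.0961, 0.0677]
eef_rot: [[0.085, 0.996, -0.003], [0.996, -0.085, -0.001], [-0.001, -0.003, -1.0]]
contact_force: [-1.7, 0.6, 1.7]
opening: 0.0117
```

```bash
python3 s.py
```

```text
9.1 pos [0.5556 0.0961 0.0677] z [-3.2e-03 -7.0e-04 -1.0e+00] yaw 85.12 F [-1.65  0.63  1.7 ] M [0.095 0.236 0.013] j6 8.0 0.011670170090992835
```

Request:
{"op": "apply_moves", "data": {
  "claw": [0.5,0.5,0.5,0.5,0.5],
  "translation": [
    [0,0,0],
    [0,0,0],
    [0,0,-0.025],
    [0,0,-0.05],
    [0,0,-0.055]
  ],
  "rotation": [
    [0,0,0],
    [0,0,0],
    [-0.003,0,0],
    [-0.003,0,0],
    [-0.003,0,0]
  ]
}}

```text
t: 9.6
eef_pos: [0.5568, 0.0962, 0.1249]
eef_rot: [[0.084, 0.996, 0.003], [0.996, -0.084, -0.001], [-0.001, 0.003, -1.0]]
contact_force: [-0.1, 0.1, 0.4]
opening: 0.043
```

Request:
{"op": "apply_moves", "data": {
  "claw": [1,1,1,1,1],
  "translation": [
    [0.03,-0.005,0],
    [0.051,-0.008,0],
    [0.051,-0.008,0.03],
    [0.051,-0.008,0.06],
    [0.051,-0.008,0.07]
  ],
  "rotation": [
    [0,0,0],
    [0,0,0],
    [0,0,0],
    [0,0,0],
    [0,0,0]
  ]
}}

```text
t: 10.1
eef_pos: [0.552, 0.1475, 0.052]
eef_rot: [[0.084, 0.996, -0.001], [0.996, -0.084, -0.001], [-0.001, -0.001, -1.0]]
contact_force: [-0.3, -0.3, 0.1]
opening: -0.0003
```

```bash
python3 s.py
```

```text
10.1 pos [0.552  0.1475 0.052 ] z [-6.0e-04 -1.4e-03 -1.0e+00] yaw 85.19 F [-0.34 -0.32  0.14] M [-0.047  0.008  0.005] j6 13.3 -0.0002986625047058699
```

Request:
{"op": "apply_moves", "data": {
  "claw": [1,1,1],
  "translation": [
    [0,0,0.004],
    [0,0,0.006],
    [0,0,0.006]
  ],
  "rotation": [
    [0,0,0],
    [0,0,0],
    [0,0,0]
  ]
}}

```text
t: 10.4
eef_pos: [0.5524, 0.1475, 0.0466]
eef_rot: [[0.084, 0.996, 0.0], [0.996, -0.084, -0.001], [-0.001, 0.0, -1.0]]
contact_force: [0.8, -0.3, 0.5]
opening: -0.0001
```

Request:
{"op": "apply_moves", "data": {
  "claw": [1,1],
  "translation": [
    [0,0,0.0006],
    [0,0,0.0006]
  ],
  "rotation": [
    [0,0,0],
    [0,0,0]
  ]
}}

```text
t: 10.6
eef_pos: [0.5528, 0.1474, 0.0467]
eef_rot: [[0.084, 0.996, 0.002], [0.996, -0.084, -0.001], [-0.001, 0.002, -1.0]]
contact_force: [0.1, 0.4, 0.3]
opening: -0.0001
```

```bash
python3 s.py
```

```text
10.6 pos [0.5528 0.1474 0.0467] z [ 0.0015 -0.0012 -1.    ] yaw 85.18 F [0.12 0.42 0.32] M [-0.     0.03   0.029] j6 13.3 -8.77606804489831e-05
```

Request:
{"op": "apply_moves", "data": {
  "claw": [1,1],
  "translation": [
    [0,0,0.0006],
    [0,0,0.0006]
  ],
  "rotation": [
    [0,0,0],
    [0,0,0]
  ]
}}

```text
t: 10.8
eef_pos: [0.5529, 0.1474, 0.0465]
eef_rot: [[0.084, 0.996, 0.002], [0.996, -0.084, -0.001], [-0.001, 0.002, -1.0]]
contact_force: [0.2, -0.7, -0.7]
opening: 0.0002
```

```bash
python3 s.py
```

```text
10.8 pos [0.5529 0.1474 0.0465] z [ 0.0021 -0.0011 -1.    ] yaw 85.18 F [ 0.17 -0.72 -0.68] M [ 0.015  0.063 -0.003] j6 13.3 0.00023888327049251896
```

Request:
{"op": "apply_moves", "data": {
  "claw": [1,1],
  "translation": [
    [0,0,0.0006],
    [0,0,0.0006]
  ],
  "rotation": [
    [0,0,0],
    [0,0,0]
  ]
}}

```text
t: 11.0
eef_pos: [0.5529, 0.1475, 0.0459]
eef_rot: [[0.084, 0.996, 0.002], [0.996, -0.084, -0.001], [-0.001, 0.002, -1.0]]
contact_force: [-0.1, -0.1, -0.2]
opening: 0.0001
```

```bash
python3 s.py
```

```text
11.0 pos [0.5529 0.1475 0.0459] z [ 0.0022 -0.0011 -1.    ] yaw 85.18 F [-0.14 -0.09 -0.17] M [0.023 0.03  0.03 ] j6 13.3 5.534677890847641e-05
```

Request:
{"op": "apply_moves", "data": {
  "claw": [1,1],
  "translation": [
    [0,0,0.0006],
    [0,0,0.0006]
  ],
  "rotation": [
    [0,0,0],
    [0,0,0]
  ]
}}

```text
t: 11.2
eef_pos: [0.5529, 0.1475, 0.0452]
eef_rot: [[0.084, 0.996, 0.002], [0.996, -0.084, -0.001], [-0.001, 0.002, -1.0]]
contact_force: [0.2, 0.9, -1.0]
opening: -0.0
```

Request:
{"op": "apply_moves", "data": {
  "claw": [1,1],
  "translation": [
    [0,0,0.0006],
    [0,0,0.0006]
  ],
  "rotation": [
    [0,0,0],
    [0,0,0]
  ]
}}

```text
t: 11.4
eef_pos: [0.5529, 0.1475, 0.0448]
eef_rot: [[0.084, 0.996, 0.002], [0.996, -0.084, -0.001], [-0.001, 0.002, -1.0]]
contact_force: [-0.1, 0.3, 3.4]
opening: -0.0
```

```bash
python3 s.py
```

```text
11.4 pos [0.5529 0.1475 0.0448] z [ 0.0022 -0.001  -1.    ] yaw 85.18 F [-0.08  0.28  3.43] M [0.031 0.116 0.004] j6 13.3 -2.2745150957142745e-05
```

Request:
{"op": "apply_moves", "data": {
  "claw": [1,1],
  "translation": [
    [0,0,0.0006],
    [0,0,0.0006]
  ],
  "rotation": [
    [0,0,0],
    [0,0,0]
  ]
}}

```text
t: 11.6
eef_pos: [0.5529, 0.1476, 0.0444]
eef_rot: [[0.084, 0.996, 0.002], [0.996, -0.084, -0.001], [-0.001, 0.002, -1.0]]
contact_force: [-0.7, 0.9, 6.2]
opening: 0.0005
```

Request:
{"op": "apply_moves", "data": {
  "claw": [1,1],
  "translation": [
    [0,0,0.0006],
    [0,0,0.0006]
  ],
  "rotation": [
    [0,0,0],
    [0,0,0]
  ]
}}

```text
t: 11.8
eef_pos: [0.5529, 0.1477, 0.0441]
eef_rot: [[0.084, 0.996, 0.002], [0.996, -0.084, -0.001], [-0.001, 0.003, -1.0]]
contact_force: [-1.4, 0.7, 5.4]
opening: 0.0001
```

Request:
{"op": "apply_moves", "data": {
  "claw": [1,1],
  "translation": [
    [0,0,0.0006],
    [0,0,0.0006]
  ],
  "rotation": [
    [0,0,0],
    [0,0,0]
  ]
}}

```text
t: 12.0
eef_pos: [0.5529, 0.1477, 0.0439]
eef_rot: [[0.084, 0.996, 0.003], [0.996, -0.084, -0.001], [-0.001, 0.003, -1.0]]
contact_force: [-1.8, 0.2, 6.6]
opening: -0.0002
```

```bash
python3 s.py
```

```text
12.0 pos [0.5529 0.1477 0.0439] z [ 2.7e-03 -8.0e-04 -1.0e+00] yaw 85.18 F [-1.8   0.23  6.59] M [0.046 0.338 0.012] j6 13.3 -0.0002497017525737307
```

Request:
{"op": "apply_moves", "data": {
  "claw": [1,1],
  "translation": [
    [0,0,0.0006],
    [0,0,0.0006]
  ],
  "rotation": [
    [0,0,0],
    [0,0,0]
  ]
}}

```text
t: 12.2
eef_pos: [0.5529, 0.1478, 0.0437]
eef_rot: [[0.084, 0.996, 0.003], [0.996, -0.084, -0.001], [-0.0, 0.003, -1.0]]
contact_force: [-0.8, 0.8, 8.4]
opening: -0.0003
```

Request:
{"op": "apply_moves", "data": {
  "claw": [1,1],
  "translation": [
    [0,0,0.0006],
    [0,0,0.0006]
  ],
  "rotation": [
    [0,0,0],
    [0,0,0]
  ]
}}

```text
t: 12.4
eef_pos: [0.5529, 0.1478, 0.0436]
eef_rot: [[0.084, 0.996, 0.003], [0.996, -0.084, -0.001], [-0.0, 0.003, -1.0]]
contact_force: [-1.8, -0.4, 8.4]
opening: 0.0
```

Request:
{"op": "apply_moves", "data": {
  "claw": [1,1],
  "translation": [
    [0,0,0.0008],
    [0,0,0.0008]
  ],
  "rotation": [
    [0,0,0],
    [0,0,0]
  ]
}}

```text
t: 12.6
eef_pos: [0.5528, 0.1479, 0.0433]
eef_rot: [[0.084, 0.996, 0.003], [0.996, -0.084, -0.001], [-0.0, 0.004, -1.0]]
contact_force: [-3.0, 1.6, 9.3]
opening: 0.0
```

Request:
{"op": "apply_moves", "data": {
  "claw": [1,1],
  "translation": [
    [0,0,0.0008],
    [0,0,0.0008]
  ],
  "rotation": [
    [0,0,0],
    [0,0,0]
  ]
}}

```text
t: 12.8
eef_pos: [0.5528, 0.148, 0.0431]
eef_rot: [[0.084, 0.996, 0.004], [0.996, -0.084, -0.001], [-0.0, 0.004, -1.0]]
contact_force: [-2.1, 0.6, 10.0]
opening: -0.0001
```

```bash
python3 s.py
```

```text
12.8 pos [0.5528 0.148  0.0431] z [ 3.9e-03 -6.0e-04 -1.0e+00] yaw 85.2 F [-2.09  0.6   9.97] M [ 0.024  0.515 -0.024] j6 13.3 -0.00013120534825034858
```

Request:
{"op": "apply_moves", "data": {
  "claw": [1,1,0.5,0.5,0.5],
  "translation": [
    [0,0,-0.004],
    [0,0,-0.04],
    [0,0,-0.075],
    [-0.03,0.004,-0.08],
    [-0.0513,0.0074,-0.08]
  ],
  "rotation": [
    [0,0,0],
    [0,0,0],
    [0.002,0,0],
    [0.002,0,0],
    [0.002,0,0]
  ]
}}

```text
t: 13.3
eef_pos: [0.5561, 0.0957, 0.1248]
eef_rot: [[0.083, 0.997, 0.005], [0.997, -0.083, -0.0], [0.0, 0.005, -1.0]]
contact_force: [0.6, -0.0, -0.0]
opening: 0.0419
```

Request:
{"op": "apply_moves", "data": {
  "claw": [0.5,0.5],
  "translation": [
    [0,0,0],
    [0,0,0]
  ],
  "rotation": [
    [0,0,0],
    [0,0,0]
  ]
}}

```text
t: 13.5
eef_pos: [0.5561, 0.0955, 0.1249]
eef_rot: [[0.084, 0.996, 0.005], [0.996, -0.084, -0.0], [0.0, 0.005, -1.0]]
contact_force: [0.3, 0.5, -0.6]
opening: 0.0427
```

```bash
python3 s.py
```

```text
13.5 pos [0.5561 0.0955 0.1249] z [ 4.8e-03 -2.0e-04 -1.0e+00] yaw 85.2 F [ 0.34  0.5  -0.58] M [0.035 0.059 0.004] j6 7.9 0.04271490705237082
```

Request:
{"op": "apply_moves", "data": {
  "claw": [0.5,0.5,0.5,0.5],
  "translation": [
    [0.001,0,0.03],
    [0.001,0,0.055],
    [0.001,0,0.058],
    [0.001,0,0.058]
  ],
  "rotation": [
    [0.005,0,0],
    [0.005,0,0],
    [0.005,0,0],
    [0.005,0,0]
  ]
}}

```text
t: 13.9
eef_pos: [0.5562, 0.0972, 0.0665]
eef_rot: [[0.083, 0.997, -0.002], [0.997, -0.083, 0.0], [0.0, -0.002, -1.0]]
contact_force: [-0.8, 0.5, 0.7]
opening: 0.0429
```

Request:
{"op": "apply_moves", "data": {
  "claw": [0.9,0.9,0.9,0.9],
  "translation": [
    [0,0,0],
    [0,0,0],
    [0,0,0],
    [0,0,0]
  ],
  "rotation": [
    [0,0,0],
    [0,0,0],
    [0,0,0],
    [0,0,0]
  ]
}}

```text
t: 14.3
eef_pos: [0.5559, 0.0975, 0.0676]
eef_rot: [[0.083, 0.997, -0.002], [0.997, -0.083, 0.0], [0.0, -0.002, -1.0]]
contact_force: [-4.9, 3.5, 5.0]
opening: 0.0114
```

```bash
python3 s.py
```

```text
14.3 pos [0.5559 0.0975 0.0676] z [-1.6e-03  5.0e-04 -1.0e+00] yaw 85.24 F [-4.93  3.47  5.02] M [ 0.344  0.514 -0.022] j6 8.0 0.011412220723938386
```

Request:
{"op": "apply_moves", "data": {
  "claw": [0.9],
  "translation": [
    [0,0,0]
  ],
  "rotation": [
    [0,0,0]
  ]
}}

```text
t: 14.4
eef_pos: [0.5558, 0.0974, 0.0681]
eef_rot: [[0.083, 0.997, -0.001], [0.997, -0.083, 0.0], [0.0, -0.001, -1.0]]
contact_force: [2.6, -4.4, -13.4]
opening: 0.0116
```

```bash
python3 s.py
```

```text
14.4 pos [0.5558 0.0974 0.0681] z [-1.2e-03  2.0e-04 -1.0e+00] yaw 85.25 F [  2.56  -4.37 -13.44] M [-0.596 -0.429 -0.026] j6 8.0 0.011558852505251755
```

Request:
{"op": "apply_moves", "data": {
  "claw": [0.9,0.9],
  "translation": [
    [0,0,0.0003],
    [0,0,0.0003]
  ],
  "rotation": [
    [0,0,0],
    [0,0,0]
  ]
}}

```text
t: 14.6
eef_pos: [0.5558, 0.0974, 0.0678]
eef_rot: [[0.083, 0.997, -0.001], [0.997, -0.083, 0.0], [0.0, -0.001, -1.0]]
contact_force: [-0.1, 0.1, -5.4]
opening: 0.0118
```

```bash
python3 s.py
```

```text
14.6 pos [0.5558 0.0974 0.0678] z [-1.1e-03  3.0e-04 -1.0e+00] yaw 85.24 F [-0.07  0.1  -5.4 ] M [ 0.015 -0.151  0.009] j6 8.0 0.01183126653112841
```

Request:
{"op": "apply_moves", "data": {
  "claw": [0.9,0.9,0.9,0.9],
  "translation": [
    [0,0,0.0004],
    [0,0,0.0004],
    [0,0,0.0004],
    [0,0,0.0004]
  ],
  "rotation": [
    [0,0,0.05],
    [0,0,0.12],
    [0,0,0.2],
    [0,0,0.25]
  ]
}}

```text
t: 15.0
eef_pos: [0.5559, 0.0975, 0.0677]
eef_rot: [[0.33, 0.944, -0.001], [0.944, -0.33, 0.0], [0.0, -0.001, -1.0]]
contact_force: [-0.0, 0.0, -1.6]
opening: 0.0115
```

```bash
python3 s.py
```

```text
15.0 pos [0.5559 0.0975 0.0677] z [-7.e-04  3.e-04 -1.e+00] yaw 70.75 F [-0.02  0.03 -1.57] M [-0.002  0.047  0.045] j6 22.5 0.011543636282414609
```

Request:
{"op": "apply_moves", "data": {
  "claw": [0.9,0.9,0.9,0.9,0.9],
  "translation": [
    [0,0,0.0002],
    [0,0,0.0002],
    [0,0,0.0002],
    [0,0,0.0002],
    [0,0,0.0002]
  ],
  "rotation": [
    [0,0,0.06],
    [0,0,0.15],
    [0,0,0.25],
    [0,0,0.31],
    [0,0,0.31]
  ]
}}

```text
t: 15.5
eef_pos: [0.556, 0.0974, 0.0678]
eef_rot: [[0.603, 0.798, -0.0], [0.798, -0.603, 0.0], [-0.0, -0.0, -1.0]]
contact_force: [-1.9, -0.2, -0.5]
opening: 0.0114
```

```bash
python3 s.py
```

```text
15.5 pos [0.556  0.0974 0.0678] z [-4.e-04  2.e-04 -1.e+00] yaw 52.94 F [-1.88 -0.16 -0.49] M [-0.2    0.109 -0.032] j6 40.3 0.011385261566916665
```

Request:
{"op": "apply_moves", "data": {
  "claw": [0.5,0.5,0.5,0.5,0.5],
  "translation": [
    [0,0,0],
    [0,0,0],
    [0,0,-0.05],
    [0,0,-0.1],
    [0,0,-0.15]
  ],
  "rotation": [
    [0,0,0],
    [0,0,0],
    [0,0,0],
    [0,0,0],
    [0,0,-0.1]
  ]
}}

```text
t: 16.0
eef_pos: [0.5558, 0.0974, 0.2197]
eef_rot: [[0.518, 0.855, -0.001], [0.855, -0.518, 0.0], [-0.0, -0.001, -1.0]]
contact_force: [1.3, 0.4, -0.1]
opening: 0.0428
```

```bash
python3 s.py
```

```text
16.0 pos [0.5558 0.0974 0.2197] z [-9.e-04  3.e-04 -1.e+00] yaw 58.77 F [ 1.31  0.38 -0.07] M [ 0.011 -0.043 -0.039] j6 34.4 0.04278366007382214
```

Request:
{"op": "apply_moves", "data": {
  "claw": [1,1,1,1,1],
  "translation": [
    [-0.04,0.03,-0.01],
    [-0.08,0.06,-0.015],
    [-0.12,0.09,-0.015],
    [-0.16,0.12,-0.015],
    [-0.199,0.149,-0.015]
  ],
  "rotation": [
    [0,0,-0.14],
    [0,0,-0.28],
    [0,0,-0.42],
    [0,0,-0.56],
    [0,0,-0.7]
  ]
}}

```text
t: 16.5
eef_pos: [0.579, -0.1403, 0.235]
eef_rot: [[-0.158, 0.988, -0.0], [0.988, 0.158, 0.0], [0.0, -0.0, -1.0]]
contact_force: [0.4, 0.3, -0.6]
opening: 0.0001
```

Request:
{"op": "apply_moves", "data": {
  "claw": [1,1,1,1,1],
  "translation": [
    [0,0,0],
    [0,0,0],
    [0,0,0],
    [0,0,0],
    [0,0,0]
  ],
  "rotation": [
    [0,0,-0.14],
    [0,0,-0.28],
    [0,0,-0.42],
    [0,0,-0.56],
    [0,0,-0.7]
  ]
}}

```text
t: 17.0
eef_pos: [0.5791, -0.1404, 0.2351]
eef_rot: [[-0.761, 0.649, 0.0], [0.649, 0.761, 0.0], [-0.0, 0.0, -1.0]]
contact_force: [-0.1, -0.2, -0.3]
opening: 0.0
```

Request:
{"op": "apply_moves", "data": {
  "claw": [1,1,1,1,1],
  "translation": [
    [0,0,0],
    [0,0,0],
    [0,0,0],
    [0,0,0],
    [0,0,0]
  ],
  "rotation": [
    [0,0,-0.14],
    [0,0,-0.28],
    [0,0,-0.42],
    [0,0,-0.56],
    [0,0,-0.7]
  ]
}}

```text
t: 17.5
eef_pos: [0.5791, -0.1403, 0.2352]
eef_rot: [[-1.0, -0.001, 0.0], [-0.001, 1.0, 0.0], [-0.0, 0.0, -1.0]]
contact_force: [0.1, 0.1, 0.0]
opening: 0.0005
```

```bash
python3 s.py;python3 - <<'E'
from h import *
c=wsnap('w2.png');np.savez('w2.npz',**c)
E
```

```text
17.5 pos [ 0.5791 -0.1403  0.2352] z [ 4.e-04  2.e-04 -1.e+00] yaw 180.06 F [0.13 0.13 0.05] M [-0.007 -0.036 -0.002] j6 -110.0 0.0004674448515083389
```

View pics/w2.png

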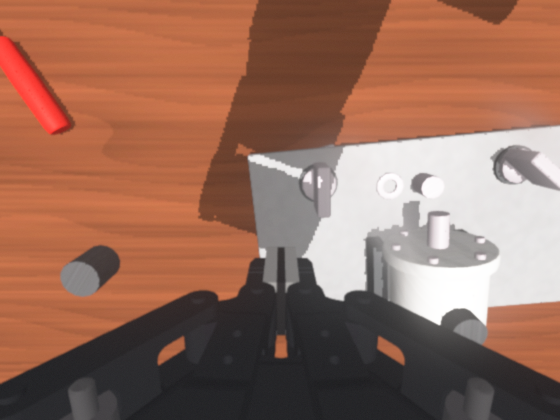

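The right knob's wing is near (322,190), and the right front corner is at (248,156). The left wing has turned and its base is unmoved, near (515,165).

```bash
python3 - <<'E'
from h import *
c=dict(np.load('w2.npz'))
cv2.imwrite('pics/w2z.png',cv2.resize(c['image'][130:230,240:370],None,fx=6,fy=6,interpolation=cv2.INTER_CUBIC))
E
```

```text
(no output)
```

View pics/w2z.png

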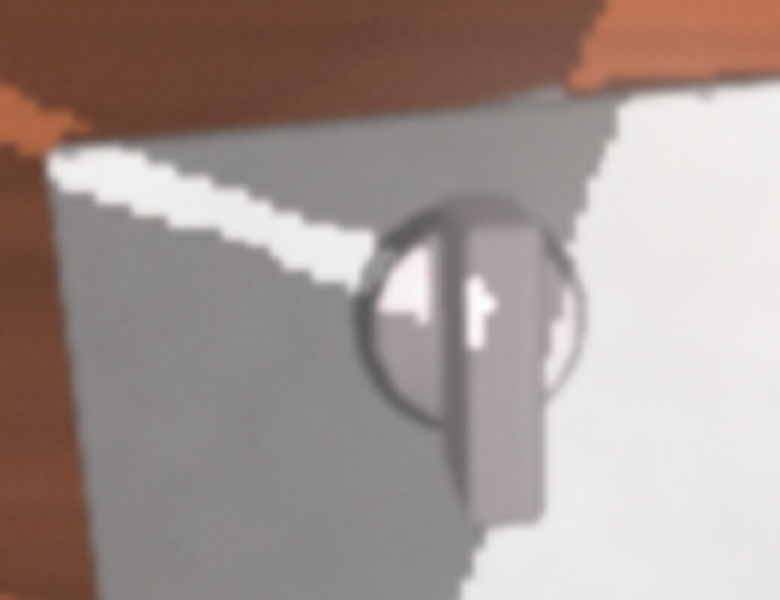

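```bash
python3 - <<'E'
from h import *
c=dict(np.load('w2.npz'));f=lambda p:(240+p[0]/6-.4,130+p[1]/6-.4)
w=np.array([ray(c,f(p),.097) for p in[(465,228),(539,227),(543,520),(471,523)]]);print(w.round(4),w.mean(0))
d=w[3]-w[0]+w[2]-w[1];print('wing',np.degrees(np.arctan2(d[1],d[0])),np.linalg.norm(d)/2,np.linalg.norm(w[1]-w[0]))
b,a=ray(c,f((48,150)),.045),ray(c,f((775,80)),.045);d=a-b;yaw=np.arctan2(-d[0],d[1]);print('yaw',np.degrees(yaw),b)
yaw=np.radians(5.2)
R=np.array([[np.cos(yaw),-np.sin(yaw)],[np.sin(yaw),np.cos(yaw)]])
for p in[(-.065,-.1),(-.065,-.15)]: print(p,b[:2]+R@(np.array(p)-[-.1,-.17]))
E
```

```text
[[ 0.5524 -0.1099  0.097 ]
 [ 0.5522 -0.0992  0.097 ]
 [ 0.5963 -0.0969  0.097 ]
 [ 0.5968 -0.1077  0.097 ]] [ 0.57443018 -0.10341666  0.097     ]
wing 2.9820537377292955 0.044352496750113136 0.010679694122991724
yaw 5.461161657371853 [ 0.54651599 -0.17507624  0.045     ]
(-0.065, -0.1) [ 0.57502766 -0.10219219]
(-0.065, -0.15) [ 0.57955929 -0.15198641]
```

Request:
{"op": "apply_moves", "data": {
  "claw": [1,1,1,1,1],
  "translation": [
    [0,-0.012,0.05],
    [0,-0.012,0.1],
    [0,-0.012,0.145],
    [0,-0.012,0.175],
    [0,-0.012,0.18]
  ],
  "rotation": [
    [0,0,0],
    [0,0,0],
    [0,0,0],
    [0,0,0],
    [0,0,0]
  ]
}}

```text
t: 18.05
eef_pos: [0.5779, -0.1518, 0.0519]
eef_rot: [[-1.0, -0.007, -0.005], [-0.007, 1.0, 0.002], [0.005, 0.002, -1.0]]
contact_force: [0.5, -0.3, 1.5]
opening: -0.0002
```

Request:
{"op": "apply_moves", "data": {
  "claw": [1,1,1],
  "translation": [
    [0,0,0.004],
    [0,0,0.006],
    [0,0,0.006]
  ],
  "rotation": [
    [0,0,0],
    [0,0,0],
    [0,0,0]
  ]
}}

```text
t: 18.35
eef_pos: [0.5785, -0.1519, 0.0472]
eef_rot: [[-1.0, -0.007, -0.003], [-0.007, 1.0, 0.001], [0.003, 0.001, -1.0]]
contact_force: [0.5, -0.9, 0.2]
opening: 0.0002
```

```bash
python3 s.py
```

```text
18.35 pos [ 0.5785 -0.1519  0.0472] z [-0.0028  0.0015 -1.    ] yaw 180.41 F [ 0.5  -0.88  0.19] M [-0.01  -0.031 -0.019] j6 -111.5 0.00020524824776441852
```

Request:
{"op": "apply_moves", "data": {
  "claw": [1,1],
  "translation": [
    [0,0,0.001],
    [0,0,0.001]
  ],
  "rotation": [
    [0,0,0],
    [0,0,0]
  ]
}}

```text
t: 18.55
eef_pos: [0.5789, -0.1521, 0.0472]
eef_rot: [[-1.0, -0.007, -0.001], [-0.007, 1.0, 0.001], [0.001, 0.001, -1.0]]
contact_force: [1.2, 0.0, 0.4]
opening: -0.0001
```

Request:
{"op": "apply_moves", "data": {
  "claw": [1,1],
  "translation": [
    [0,0,0.001],
    [0,0,0.001]
  ],
  "rotation": [
    [0,0,0],
    [0,0,0]
  ]
}}

```text
t: 18.75
eef_pos: [0.579, -0.1521, 0.0465]
eef_rot: [[-1.0, -0.007, -0.001], [-0.007, 1.0, 0.001], [0.001, 0.001, -1.0]]
contact_force: [0.1, -0.2, 1.0]
opening: 0.0
```

Request:
{"op": "apply_moves", "data": {
  "claw": [1,1],
  "translation": [
    [0,0,0.0006],
    [0,0,0.0006]
  ],
  "rotation": [
    [0,0,0],
    [0,0,0]
  ]
}}

```text
t: 18.95
eef_pos: [0.579, -0.1521, 0.0459]
eef_rot: [[-1.0, -0.007, -0.001], [-0.007, 1.0, 0.001], [0.001, 0.001, -1.0]]
contact_force: [-0.4, 0.4, -0.5]
opening: 0.0002
```

Request:
{"op": "apply_moves", "data": {
  "claw": [1,1],
  "translation": [
    [0,0,0.0006],
    [0,0,0.0006]
  ],
  "rotation": [
    [0,0,0],
    [0,0,0]
  ]
}}

```text
t: 19.15
eef_pos: [0.579, -0.1521, 0.0451]
eef_rot: [[-1.0, -0.007, -0.001], [-0.007, 1.0, 0.001], [0.001, 0.001, -1.0]]
contact_force: [-0.9, 0.1, -0.0]
opening: -0.0001
```

Request:
{"op": "apply_moves", "data": {
  "claw": [1,1],
  "translation": [
    [0,0,0.0006],
    [0,0,0.0006]
  ],
  "rotation": [
    [0,0,0],
    [0,0,0]
  ]
}}

```text
t: 19.35
eef_pos: [0.579, -0.1522, 0.0446]
eef_rot: [[-1.0, -0.007, -0.001], [-0.007, 1.0, 0.001], [0.001, 0.001, -1.0]]
contact_force: [-1.0, -0.4, 3.8]
opening: 0.0004
```

Request:
{"op": "apply_moves", "data": {
  "claw": [1,1],
  "translation": [
    [0,0,0.0006],
    [0,0,0.0006]
  ],
  "rotation": [
    [0,0,0],
    [0,0,0]
  ]
}}

```text
t: 19.55
eef_pos: [0.579, -0.1523, 0.0442]
eef_rot: [[-1.0, -0.007, -0.001], [-0.007, 1.0, 0.001], [0.001, 0.001, -1.0]]
contact_force: [-2.2, -0.5, 3.7]
opening: -0.0002
```

Request:
{"op": "apply_moves", "data": {
  "claw": [1,1],
  "translation": [
    [0,0,0.001],
    [0,0,0.001]
  ],
  "rotation": [
    [0,0,0],
    [0,0,0]
  ]
}}

```text
t: 19.75
eef_pos: [0.579, -0.1525, 0.0434]
eef_rot: [[-1.0, -0.007, -0.0], [-0.007, 1.0, 0.0], [0.0, 0.0, -1.0]]
contact_force: [-2.3, -1.9, 6.5]
opening: 0.0001
```

Request:
{"op": "apply_moves", "data": {
  "claw": [1,1],
  "translation": [
    [0,0,0.001],
    [0,0,0.001]
  ],
  "rotation": [
    [0,0,0],
    [0,0,0]
  ]
}}

```text
t: 19.95
eef_pos: [0.579, -0.1527, 0.0427]
eef_rot: [[-1.0, -0.007, -0.0], [-0.007, 1.0, -0.0], [0.0, -0.0, -1.0]]
contact_force: [-2.8, -0.6, 6.3]
opening: -0.0001
```

Request:
{"op": "apply_moves", "data": {
  "claw": [1,1],
  "translation": [
    [0,0,0.001],
    [0,0,0.001]
  ],
  "rotation": [
    [0,0,0],
    [0,0,0]
  ]
}}

```text
t: 20.15
eef_pos: [0.579, -0.1529, 0.0419]
eef_rot: [[-1.0, -0.007, -0.0], [-0.007, 1.0, -0.0], [0.0, -0.0, -1.0]]
contact_force: [-2.7, -1.7, 6.5]
opening: -0.0
```

Request:
{"op": "apply_moves", "data": {
  "claw": [1,1],
  "translation": [
    [0,0,0.001],
    [0,0,0.001]
  ],
  "rotation": [
    [0,0,0],
    [0,0,0]
  ]
}}

```text
t: 20.35
eef_pos: [0.5789, -0.1531, 0.0414]
eef_rot: [[-1.0, -0.007, 0.0], [-0.007, 1.0, -0.001], [-0.0, -0.001, -1.0]]
contact_force: [-2.4, -0.9, 8.7]
opening: -0.0
```

Request:
{"op": "apply_moves", "data": {
  "claw": [1,1],
  "translation": [
    [0,0,0.0008],
    [0,0,0.0008]
  ],
  "rotation": [
    [0,0,0],
    [0,0,0]
  ]
}}

```text
t: 20.55
eef_pos: [0.5789, -0.1532, 0.0411]
eef_rot: [[-1.0, -0.007, 0.0], [-0.007, 1.0, -0.001], [-0.0, -0.001, -1.0]]
contact_force: [-3.3, -0.6, 10.6]
opening: -0.0003
```

```bash
python3 s.py
```

```text
20.55 pos [ 0.5789 -0.1532  0.0411] z [ 3.e-04 -7.e-04 -1.e+00] yaw 180.4 F [-3.3  -0.64 10.56] M [-0.01   0.475  0.012] j6 -111.5 -0.00030839685443434235
```

Request:
{"op": "apply_moves", "data": {
  "claw": [1,1],
  "translation": [
    [0,0,0.0008],
    [0,0,0.0008]
  ],
  "rotation": [
    [0,0,0],
    [0,0,0]
  ]
}}

```text
t: 20.75
eef_pos: [0.5789, -0.1532, 0.0409]
eef_rot: [[-1.0, -0.007, 0.001], [-0.007, 1.0, -0.001], [-0.001, -0.001, -1.0]]
contact_force: [-3.4, 0.2, 9.4]
opening: -0.0001
```

```bash
python3 s.py
```

```text
20.75 pos [ 0.5789 -0.1532  0.0409] z [ 6.e-04 -1.e-03 -1.e+00] yaw 180.4 F [-3.43  0.22  9.44] M [ 0.013  0.531 -0.028] j6 -111.5 -0.00013298228579634747
```

Request:
{"op": "apply_moves", "data": {
  "claw": [1,1,0.5,0.5,0.5],
  "translation": [
    [0,0,-0.004],
    [0,0,-0.04],
    [0,0,-0.075],
    [0.002,0.03,-0.08],
    [0.004,0.0502,-0.08]
  ],
  "rotation": [
    [0,0,0],
    [0,0,0],
    [0,0,0],
    [0,0,0],
    [0,0,-0.037]
  ]
}}

```text
t: 21.25
eef_pos: [0.5748, -0.1023, 0.1223]
eef_rot: [[-0.999, -0.044, 0.003], [-0.044, 0.999, -0.001], [-0.003, -0.002, -1.0]]
contact_force: [-0.2, -0.2, -1.5]
opening: 0.0421
```

Request:
{"op": "apply_moves", "data": {
  "claw": [0.5,0.5],
  "translation": [
    [0,0,0],
    [0,0,0]
  ],
  "rotation": [
    [0,0,0],
    [0,0,0]
  ]
}}

```text
t: 21.45
eef_pos: [0.575, -0.1021, 0.1224]
eef_rot: [[-0.999, -0.044, 0.003], [-0.044, 0.999, -0.002], [-0.003, -0.002, -1.0]]
contact_force: [-0.4, 0.3, -0.4]
opening: 0.043
```

```bash
python3 s.py
```

```text
21.45 pos [ 0.575  -0.1021  0.1224] z [ 0.0034 -0.0016 -1.    ] yaw 182.52 F [-0.44  0.28 -0.35] M [ 0.009 -0.015 -0.041] j6 -109.0 0.04304684633373718
```

Request:
{"op": "apply_moves", "data": {
  "claw": [0.5,0.5,0.5,0.5,0.5],
  "translation": [
    [0,-0.001,0.03],
    [0,-0.001,0.052],
    [0,-0.001,0.056],
    [0,-0.001,0.056],
    [0,-0.001,0.056]
  ],
  "rotation": [
    [0,0.002,0],
    [0,0.002,0],
    [0,0.002,0],
    [0,0.002,0],
    [0,0.002,0]
  ]
}}

```text
t: 21.95
eef_pos: [0.5757, -0.1038, 0.0671]
eef_rot: [[-0.999, -0.043, 0.002], [-0.043, 0.999, -0.002], [-0.002, -0.002, -1.0]]
contact_force: [-0.0, 0.0, 0.4]
opening: 0.0426
```

```bash
python3 s.py;python3 - <<'E'
from h import *
c=wsnap('w3.png')
E
```

```text
21.95 pos [ 0.5757 -0.1038  0.0671] z [ 0.0023 -0.002  -1.    ] yaw 182.48 F [-0.02  0.02  0.44] M [ 0.01   0.047 -0.022] j6 -109.0 0.04255502842690439
```

View pics/w3.png

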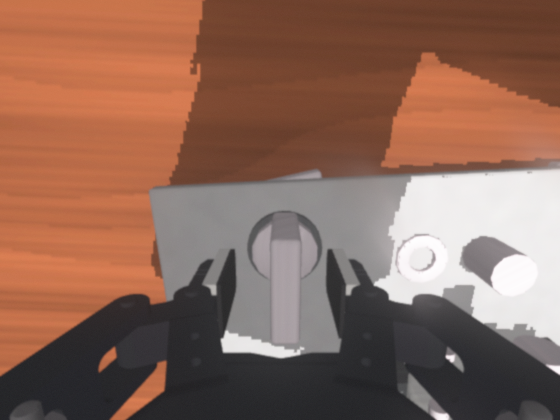

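The wing is at x = 285 against the finger midpoint of 281, about 1 mm off in +y, and it is aligned. I'll shift and close.

Request:
{"op": "apply_moves", "data": {
  "claw": [0.5,0.9,0.9,0.9,0.9],
  "translation": [
    [0,0.001,0],
    [0,0.001,0],
    [0,0.001,0],
    [0,0.001,0],
    [0,0.001,0]
  ],
  "rotation": [
    [0,0,0],
    [0,0,0],
    [0,0,0],
    [0,0,0],
    [0,0,0]
  ]
}}

```text
t: 22.5
eef_pos: [0.5758, -0.1023, 0.0676]
eef_rot: [[-0.999, -0.043, 0.003], [-0.043, 0.999, -0.002], [-0.003, -0.002, -1.0]]
contact_force: [-0.4, 3.6, 4.0]
opening: 0.0115
```

Request:
{"op": "apply_moves", "data": {
  "claw": [0.9,0.9],
  "translation": [
    [0,0,0],
    [0,0,0]
  ],
  "rotation": [
    [0,0,0],
    [0,0,0]
  ]
}}

```text
t: 22.7
eef_pos: [0.5758, -0.1022, 0.0677]
eef_rot: [[-0.999, -0.044, 0.003], [-0.044, 0.999, -0.002], [-0.003, -0.002, -1.0]]
contact_force: [-0.2, 3.0, 2.5]
opening: 0.0116
```

```bash
python3 s.py
```

```text
22.7 pos [ 0.5758 -0.1022  0.0677] z [ 0.0031 -0.0018 -1.    ] yaw 182.5 F [-0.2   3.01  2.5 ] M [ 0.59  -0.005 -0.066] j6 -109.0 0.011638376676514565
```

Request:
{"op": "apply_moves", "data": {
  "claw": [0.9,0.9,0.9,0.9,0.9],
  "translation": [
    [0,0,0],
    [0,0,0],
    [0,0,0],
    [0,0,0],
    [0,0,0]
  ],
  "rotation": [
    [0,0,0.08],
    [0,0,0.2],
    [0,0,0.32],
    [0,0,0.44],
    [0,0,0.5]
  ]
}}

```text
t: 23.2
eef_pos: [0.5757, -0.1027, 0.0678]
eef_rot: [[-0.896, 0.445, 0.003], [0.445, 0.896, -0.002], [-0.004, -0.001, -1.0]]
contact_force: [-2.4, -1.1, 3.8]
opening: 0.0112
```

```bash
python3 s.py
```

```text
23.2 pos [ 0.5757 -0.1027  0.0678] z [ 0.0028 -0.0024 -1.    ] yaw 153.61 F [-2.38 -1.11  3.84] M [-0.142  0.456  0.072] j6 -80.1 0.011199790474591043
```

Request:
{"op": "apply_moves", "data": {
  "claw": [0.9,0.9,0.9,0.9,0.9],
  "translation": [
    [0,0,0],
    [0,0,0],
    [0,0,0],
    [0,0,0],
    [0,0,0]
  ],
  "rotation": [
    [0,0,0.1],
    [0,0,0.22],
    [0,0,0.34],
    [0,0,0.4],
    [0,0,0.4]
  ]
}}

```text
t: 23.7
eef_pos: [0.5754, -0.103, 0.0679]
eef_rot: [[-0.651, 0.759, 0.002], [0.759, 0.652, -0.003], [-0.003, -0.0, -1.0]]
contact_force: [-2.9, -1.0, 4.6]
opening: 0.0117
```

```bash
python3 s.py
```

```text
23.7 pos [ 0.5754 -0.103   0.0679] z [ 0.0021 -0.0027 -1.    ] yaw 130.65 F [-2.92 -1.    4.58] M [-0.217  0.7   -0.089] j6 -57.1 0.011706947751949229
```

Request:
{"op": "apply_moves", "data": {
  "claw": [0.9,0.9,0.9,0.9,0.9],
  "translation": [
    [0,0,-0.0002],
    [0,0,-0.0002],
    [0,0,-0.0002],
    [0,0,-0.0002],
    [0,0,-0.0002]
  ],
  "rotation": [
    [0,0,0.06],
    [0,0,0.14],
    [0,0,0.22],
    [0,0,0.255],
    [0,0,0.255]
  ]
}}

```text
t: 24.2
eef_pos: [0.5751, -0.1031, 0.068]
eef_rot: [[-0.44, 0.898, 0.001], [0.898, 0.44, -0.003], [-0.003, 0.0, -1.0]]
contact_force: [-1.7, -0.9, 2.7]
opening: 0.0116
```

```bash
python3 s.py
```

```text
24.2 pos [ 0.5751 -0.1031  0.068 ] z [ 0.0014 -0.0027 -1.    ] yaw 116.13 F [-1.69 -0.92  2.7 ] M [-0.047  0.614 -0.009] j6 -42.6 0.011636106327569805
```

Request:
{"op": "apply_moves", "data": {
  "claw": [0.5,0.5,0.5,0.5,0.5],
  "translation": [
    [0,0,0],
    [0,0,0],
    [0,0,-0.025],
    [0,0,-0.05],
    [0,0,-0.055]
  ],
  "rotation": [
    [0,0,0],
    [0,0,0],
    [0,0,0],
    [0,0,0],
    [0,0,0]
  ]
}}

```text
t: 24.7
eef_pos: [0.5761, -0.1032, 0.1252]
eef_rot: [[-0.441, 0.897, 0.005], [0.897, 0.441, -0.004], [-0.006, 0.003, -1.0]]
contact_force: [-0.0, 0.7, -0.5]
opening: 0.043
```

```bash
python3 s.py
```

```text
24.7 pos [ 0.5761 -0.1032  0.1252] z [ 0.0051 -0.0039 -1.    ] yaw 116.19 F [-0.04  0.67 -0.51] M [0.005 0.019 0.025] j6 -42.6 0.04298208093598078
```

Request:
{"op": "apply_moves", "data": {
  "claw": [1,1,1,1,1],
  "translation": [
    [-0.045,-0.019,0],
    [-0.045,-0.019,0.03],
    [-0.045,-0.019,0.06],
    [-0.045,-0.019,0.075],
    [-0.045,-0.019,0.077]
  ],
  "rotation": [
    [0.003,0.006,0],
    [0.003,0.006,0],
    [0.003,0.006,0],
    [0.003,0.006,0],
    [0.003,0.006,0]
  ]
}}

```text
t: 25.2
eef_pos: [0.5784, -0.1519, 0.0463]
eef_rot: [[-0.442, 0.897, -0.004], [0.897, 0.442, 0.001], [0.003, -0.002, -1.0]]
contact_force: [-0.3, -0.3, -0.0]
opening: -0.0003
```

Request:
{"op": "apply_moves", "data": {
  "claw": [1,1],
  "translation": [
    [0,0,0],
    [0,0,0]
  ],
  "rotation": [
    [0,0,0],
    [0,0,0]
  ]
}}

```text
t: 25.4
eef_pos: [0.5789, -0.1519, 0.0471]
eef_rot: [[-0.442, 0.897, -0.003], [0.897, 0.442, 0.001], [0.002, -0.002, -1.0]]
contact_force: [0.2, -0.0, -0.3]
opening: -0.0
```

```bash
python3 s.py
```

```text
25.4 pos [ 0.5789 -0.1519  0.0471] z [-0.0026  0.0011 -1.    ] yaw 116.25 F [ 0.25 -0.01 -0.28] M [ 0.028 -0.026 -0.002] j6 -47.3 -1.9976763667564095e-05
```

Request:
{"op": "apply_moves", "data": {
  "claw": [1,1],
  "translation": [
    [0,0,0.001],
    [0,0,0.001]
  ],
  "rotation": [
    [0,0,0],
    [0,0,0]
  ]
}}

```text
t: 25.6
eef_pos: [0.5792, -0.1518, 0.0469]
eef_rot: [[-0.442, 0.897, -0.001], [0.897, 0.442, 0.001], [0.001, -0.001, -1.0]]
contact_force: [-0.3, 0.4, -0.4]
opening: -0.0003
```

Request:
{"op": "apply_moves", "data": {
  "claw": [1,1],
  "translation": [
    [0,0,0.0006],
    [0,0,0.0006]
  ],
  "rotation": [
    [0,0,0],
    [0,0,0]
  ]
}}

```text
t: 25.8
eef_pos: [0.5794, -0.1518, 0.0467]
eef_rot: [[-0.443, 0.897, -0.001], [0.897, 0.443, 0.0], [0.001, -0.0, -1.0]]
contact_force: [0.4, -0.4, -0.4]
opening: -0.0004
```

Request:
{"op": "apply_moves", "data": {
  "claw": [1,1],
  "translation": [
    [0,0,0.0006],
    [0,0,0.0006]
  ],
  "rotation": [
    [0,0,0],
    [0,0,0]
  ]
}}

```text
t: 26.0
eef_pos: [0.5794, -0.1519, 0.0461]
eef_rot: [[-0.443, 0.897, -0.001], [0.897, 0.443, 0.0], [0.001, -0.0, -1.0]]
contact_force: [-1.1, 0.5, 0.2]
opening: -0.0001
```

Request:
{"op": "apply_moves", "data": {
  "claw": [1,1],
  "translation": [
    [0,0,0.0006],
    [0,0,0.0006]
  ],
  "rotation": [
    [0,0,0],
    [0,0,0]
  ]
}}

```text
t: 26.2
eef_pos: [0.5793, -0.1519, 0.0454]
eef_rot: [[-0.443, 0.897, -0.001], [0.897, 0.443, 0.0], [0.001, -0.001, -1.0]]
contact_force: [0.3, -0.3, 0.2]
opening: 0.0001
```

Request:
{"op": "apply_moves", "data": {
  "claw": [1,1],
  "translation": [
    [0,0,0.0006],
    [0,0,0.0006]
  ],
  "rotation": [
    [0,0,0],
    [0,0,0]
  ]
}}

```text
t: 26.4
eef_pos: [0.5794, -0.1519, 0.0449]
eef_rot: [[-0.443, 0.897, -0.001], [0.897, 0.443, 0.0], [0.001, -0.0, -1.0]]
contact_force: [-0.9, 0.4, 3.0]
opening: 0.0002
```

Request:
{"op": "apply_moves", "data": {
  "claw": [1,1],
  "translation": [
    [0,0,0.0006],
    [0,0,0.0006]
  ],
  "rotation": [
    [0,0,0],
    [0,0,0]
  ]
}}

```text
t: 26.6
eef_pos: [0.5794, -0.1519, 0.0447]
eef_rot: [[-0.442, 0.897, -0.0], [0.897, 0.442, 0.0], [0.0, -0.0, -1.0]]
contact_force: [-1.5, 0.9, 7.2]
opening: -0.0003
```

```bash
python3 s.py
```

```text
26.6 pos [ 0.5794 -0.1519  0.0447] z [-4.e-04  3.e-04 -1.e+00] yaw 116.26 F [-1.49  0.9   7.16] M [0.074 0.372 0.013] j6 -47.3 -0.00027347258210354194
```

```bash
cat > m.py <<'E'
import numpy as np
from scipy.optimize import fsolve,least_squares,minimize
P=np.array([(-.1,0),(.1,.035),(.1,-.035),(-.065,.1),(-.065,-.1)]);W=39.24
def solve(kf,cx,gl,gr,pt=None,zp=None,F=0,kc=1e9):
    # state h,ax,ay in mm; plate height at (x,y)= h+ax*x+ay*y, relative to unloaded fixed feet
    k=np.array([kf,kf,kf,8,8]);g=np.array([0,0,0,gl,gr])
    A=np.c_[np.ones(5),P*10]
    def energy(q):
        d=np.maximum(0,-(A@q+g));e=.5*(k*d*d).sum()+W*(q[0]+q[1]*cx*10)
        gr_=-(A.T@(k*d))+W*np.array([1,cx*10,0])
        if pt is not None:
            v=np.array([1,pt[0]*10,pt[1]*10]);e+=F*(v@q);gr_=gr_+F*v
        return e,gr_
    r=minimize(energy,[-.5,0,0],jac=True,method='BFGS',options=dict(gtol=1e-7,maxiter=2000))
    d=np.maximum(0,-(A@r.x+g));return r.x,k*d
if __name__=='__main__':
    pl=(-.065,.15);pr=(-.065,-.15)
    for kf in(30,60,150):
      for cx in(.0,.02,.035):
        # left residual gap from press 2: travel from 0 to F=10 was .0451->.0431 = 2.0mm, 8.4N -> 1.45mm
        z=lambda gl,gr,pt,F:(lambda q:q[0]+10*(q[1]*pt[0]+q[2]*pt[1]))(solve(kf,cx,gl,gr,pt,F=F)[0])
        try:
          def trav(gl,F):return z(gl,3.,pl,0)-z(gl,3.,pl,F)
          gs=np.arange(.2,1.4,.05)
          t=[(trav(g,10.)-2.0)**2+(trav(g,8.4)-1.45)**2 for g in gs];g=gs[int(np.argmin(t))]
          gl=g-1.41
          grs=np.arange(1.4,3,.05);z0=z(gl,3,pr,0)
          t=[(z(gl,a,pr,0)-z(gl,a,pr,9.6)-4.0)**2 for a in grs];gr=grs[int(np.argmin(t))]
          f1=solve(kf,cx,gl,gr)[1];f=solve(kf,cx,gl,gr-2.9)[1]
          print(kf,cx,'gl',g.round(2),'gr',gr.round(2),'left only',f1.round(1),'final',f.round(1), 'press7.2 drop',round(z(gl,gr-2.9,pr,0)-z(gl,gr-2.9,pr,7.2),2),'foot',solve(kf,cx,gl,gr-2.9,pr,F=7.2)[1].round(1))
        except Exception as e: print(e)
E
python3 m.py
```

```text
30 0.0 gl 0.9 gr 2.8 left only [16.4  3.9 15.   3.9  0. ] final [10.9  7.4 10.4  5.8  4.7] press7.2 drop 0.82 foot [15.3  3.  15.7  3.1  9.4]
30 0.02 gl 1.0 gr 2.8 left only [13.1  6.9 16.1  3.2  0. ] final [ 8.4  9.9 12.1  4.8  4. ] press7.2 drop 0.82 foot [12.8  5.5 17.4  2.1  8.7]
30 0.035 gl 0.9 gr 2.9 left only [10.   8.2 17.7  3.3  0. ] final [ 6.2 10.7 14.4  4.6  3.3] press7.2 drop 0.82 foot [10.5  6.3 19.7  1.9  8. ]
60 0.0 gl 0.6 gr 2.3 left only [15.2  1.6 17.1  5.4  0. ] final [8.4 7.5 9.8 7.2 6.4] press7.2 drop 0.6 foot [13.5  0.6 17.7  4.9  9.7]
60 0.02 gl 0.75 gr 2.4 left only [12.   5.  17.7  4.4  0. ] final [ 6.5  9.9 11.7  5.9  5.3] press7.2 drop 0.6 foot [11.5  3.1 19.6  3.7  8.7]
60 0.035 gl 0.85 gr 2.5 left only [ 9.6  7.5 18.3  3.8  0. ] final [ 5.  11.5 13.3  5.   4.4] press7.2 drop 0.6 foot [10.   4.7 21.2  2.7  7.8]
150 0.0 gl 0.4 gr 2.05 left only [14.3  0.  18.5  6.5  0. ] final [6.7 7.2 9.7 8.3 7.4] press7.2 drop 0.52 foot [12.4  0.  18.1  5.7 10.2]
150 0.02 gl 0.55 gr 2.1 left only [10.6  2.5 20.   6.1  0. ] final [ 4.3 10.1 11.   7.1  6.8] press7.2 drop 0.34 foot [ 9.8  0.  22.3  5.7  8.7]
150 0.035 gl 0.7 gr 2.2 left only [ 8.6  5.6 20.   5.1  0. ] final [ 3.  12.1 12.3  5.9  5.9] press7.2 drop 0.34 foot [ 8.6  2.  23.6  4.5  7.7]
```

Request:
{"op": "apply_moves", "data": {
  "claw": [1,1,1,1,1],
  "translation": [
    [0,0,-0.004],
    [0,0,-0.05],
    [0,0,-0.1],
    [0,0,-0.15],
    [0,0,-0.19]
  ],
  "rotation": [
    [0,0,0],
    [0,0,0],
    [0,0,0],
    [0,0,0],
    [0,0,0]
  ]
}}

```text
t: 27.1
eef_pos: [0.5795, -0.152, 0.2378]
eef_rot: [[-0.443, 0.897, 0.001], [0.897, 0.443, -0.0], [-0.001, 0.001, -1.0]]
contact_force: [0.8, 0.1, 0.5]
opening: 0.0
```

Request:
{"op": "apply_moves", "data": {
  "claw": [1,1,1,1,1],
  "translation": [
    [0.045,0.017,0],
    [0.09,0.034,0],
    [0.135,0.051,0],
    [0.18,0.068,0],
    [0.225,0.086,0]
  ],
  "rotation": [
    [0,0,0],
    [0,0,0],
    [0,0,0],
    [0,0,0],
    [0,0,0]
  ]
}}

```text
t: 27.6
eef_pos: [0.5565, 0.0897, 0.238]
eef_rot: [[-0.442, 0.897, 0.002], [0.897, 0.442, -0.0], [-0.001, 0.001, -1.0]]
contact_force: [0.3, -0.1, 0.5]
opening: -0.0002
```

```bash
python3 s.py
```

```text
27.6 pos [0.5565 0.0897 0.238 ] z [ 1.7e-03 -4.0e-04 -1.0e+00] yaw 116.25 F [ 0.32 -0.08  0.48] M [-0.006 -0.01  -0.009] j6 -23.8 -0.00024628841393142955
```

Request:
{"op": "apply_moves", "data": {
  "claw": [1,1,1,1,1],
  "translation": [
    [0.045,0.018,0],
    [0.0534,0.0213,0.04],
    [0.0534,0.0213,0.085],
    [0.0534,0.0213,0.13],
    [0.0534,0.0213,0.17]
  ],
  "rotation": [
    [0,0,0],
    [0,0,0],
    [0,0,0],
    [0,0,0],
    [0,0,0]
  ]
}}

```text
t: 28.1
eef_pos: [0.5517, 0.1471, 0.0662]
eef_rot: [[-0.443, 0.897, 0.001], [0.897, 0.443, -0.0], [-0.001, 0.001, -1.0]]
contact_force: [0.5, -0.6, -0.3]
opening: -0.0003
```

```bash
python3 s.py
```

```text
28.1 pos [0.5517 0.1471 0.0662] z [ 1.4e-03 -4.0e-04 -1.0e+00] yaw 116.28 F [ 0.54 -0.6  -0.34] M [ 0.042 -0.001  0.024] j6 -17.9 -0.00032250803503809655
```

Request:
{"op": "apply_moves", "data": {
  "claw": [1,1,1,1],
  "translation": [
    [0,0,0.012],
    [0,0,0.018],
    [0,0,0.0195],
    [0,0,0.0195]
  ],
  "rotation": [
    [0,0,0],
    [0,0,0],
    [0,0,0],
    [0,0,0]
  ]
}}

```text
t: 28.5
eef_pos: [0.5526, 0.1472, 0.0482]
eef_rot: [[-0.443, 0.897, 0.004], [0.897, 0.443, -0.0], [-0.002, 0.003, -1.0]]
contact_force: [-0.1, 0.0, 1.1]
opening: -0.0
```

Request:
{"op": "apply_moves", "data": {
  "claw": [1,1],
  "translation": [
    [0,0,0.0007],
    [0,0,0.0007]
  ],
  "rotation": [
    [0,0,0],
    [0,0,0]
  ]
}}

```text
t: 28.7
eef_pos: [0.5532, 0.1473, 0.0487]
eef_rot: [[-0.443, 0.897, 0.006], [0.897, 0.443, 0.0], [-0.002, 0.005, -1.0]]
contact_force: [0.5, -0.1, -0.1]
opening: 0.0001
```

Request:
{"op": "apply_moves", "data": {
  "claw": [1,1],
  "translation": [
    [0,0,0.0006],
    [0,0,0.0006]
  ],
  "rotation": [
    [0,0,0],
    [0,0,0]
  ]
}}

```text
t: 28.9
eef_pos: [0.5534, 0.1473, 0.0486]
eef_rot: [[-0.443, 0.897, 0.007], [0.897, 0.443, 0.0], [-0.003, 0.006, -1.0]]
contact_force: [-1.0, -0.2, -0.3]
opening: -0.0002
```

```bash
python3 s.py
```

```text
28.9 pos [0.5534 0.1473 0.0486] z [ 6.6e-03  4.0e-04 -1.0e+00] yaw 116.28 F [-1.03 -0.22 -0.28] M [0.056 0.019 0.052] j6 -17.9 -0.0002482941345117494
```

Request:
{"op": "apply_moves", "data": {
  "claw": [1,1,1],
  "translation": [
    [0,0,0.002],
    [0,0,0.0025],
    [0,0,0.0025]
  ],
  "rotation": [
    [0.006,0.003,0],
    [0.006,0.003,0],
    [0.006,0.003,0]
  ]
}}

```text
t: 29.2
eef_pos: [0.5533, 0.1473, 0.0459]
eef_rot: [[-0.443, 0.897, -0.0], [0.897, 0.443, 0.0], [0.0, -0.0, -1.0]]
contact_force: [0.6, 0.3, -0.7]
opening: -0.0003
```

```bash
python3 s.py
```

```text
29.2 pos [0.5533 0.1473 0.0459] z [-4.e-04  3.e-04 -1.e+00] yaw 116.28 F [ 0.59  0.27 -0.68] M [-0.004 -0.014  0.032] j6 -18.0 -0.0003350491933578449
```

Request:
{"op": "apply_moves", "data": {
  "claw": [1,1],
  "translation": [
    [0,0,0.0007],
    [0,0,0.0007]
  ],
  "rotation": [
    [0,0,0],
    [0,0,0]
  ]
}}

```text
t: 29.4
eef_pos: [0.5533, 0.1473, 0.0451]
eef_rot: [[-0.443, 0.897, -0.0], [0.897, 0.443, 0.0], [0.0, -0.0, -1.0]]
contact_force: [0.3, -1.2, 0.5]
opening: 0.0003
```

Request:
{"op": "apply_moves", "data": {
  "claw": [1,1],
  "translation": [
    [0,0,0.0006],
    [0,0,0.0006]
  ],
  "rotation": [
    [0,0,0],
    [0,0,0]
  ]
}}

```text
t: 29.6
eef_pos: [0.5533, 0.1474, 0.0448]
eef_rot: [[-0.443, 0.897, -0.0], [0.897, 0.443, 0.0], [0.0, -0.0, -1.0]]
contact_force: [-1.3, 0.6, 5.1]
opening: -0.0004
```

Request:
{"op": "apply_moves", "data": {
  "claw": [1,1],
  "translation": [
    [0,0,0.0005],
    [0,0,0.0005]
  ],
  "rotation": [
    [0,0,0],
    [0,0,0]
  ]
}}

```text
t: 29.8
eef_pos: [0.5533, 0.1474, 0.0447]
eef_rot: [[-0.443, 0.897, -0.0], [0.897, 0.443, 0.0], [0.0, 0.0, -1.0]]
contact_force: [-2.9, 0.2, 6.0]
opening: 0.0004
```

```bash
python3 s.py
```

```text
29.8 pos [0.5533 0.1474 0.0447] z [-0.e+00  4.e-04 -1.e+00] yaw 116.28 F [-2.87  0.16  6.04] M [-0.058  0.319 -0.028] j6 -18.0 0.00038079890978365245
```

Both corners now yield only about 0.4 mm at 6–7 N, which is elastic give rather than rock. I'll retract and take a last look.

Request:
{"op": "apply_moves", "data": {
  "claw": [1,1,1,1,1],
  "translation": [
    [0,0,-0.004],
    [0,0,-0.05],
    [0,0,-0.1],
    [0,0,-0.15],
    [0,0,-0.2]
  ],
  "rotation": [
    [0,0,0],
    [0,0,0],
    [0,0,0],
    [0,0,0],
    [0,0,0]
  ]
}}

```text
t: 30.3
eef_pos: [0.5529, 0.1473, 0.2471]
eef_rot: [[-0.443, 0.897, 0.0], [0.897, 0.443, 0.0], [0.0, 0.0, -1.0]]
contact_force: [-0.0, 0.8, -0.7]
opening: -0.0003
```

Request:
{"op": "apply_moves", "data": {
  "claw": [1,1,1,1,1],
  "translation": [
    [0.02,0,-0.02],
    [0.05,0,-0.02],
    [0.1,0,-0.02],
    [0.1,0,-0.02],
    [0.1,0,-0.02]
  ],
  "rotation": [
    [0,0,0],
    [0,0,0],
    [0,0,0],
    [0,0,0],
    [0,0,0]
  ]
}}

```text
t: 30.8
eef_pos: [0.5081, 0.2377, 0.2673]
eef_rot: [[-0.445, 0.896, 0.0], [0.896, 0.445, 0.0], [0.0, 0.0, -1.0]]
contact_force: [0.4, 0.1, -0.2]
opening: -0.0
```

```bash
python3 s.py; python3 - <<'E'
from h import *
snap('side','side1.png')
c=snap('top','top1.png')
a=dict(np.load('side.npz'))['image'];b=cv2.imread('pics/side1.png')
cv2.imwrite('pics/cmp.png',np.hstack([cv2.resize(x[160:310,180:320],None,fx=2.8,fy=2.8,interpolation=cv2.INTER_CUBIC) for x in(a,b)]))
E
```

```text
30.8 pos [0.5081 0.2377 0.2673] z [ 2.e-04  4.e-04 -1.e+00] yaw 116.4 F [ 0.41  0.09 -0.17] M [-0.039 -0.016 -0.035] j6 -8.1 -7.1031241776301965e-06
```

View pics/side1.png

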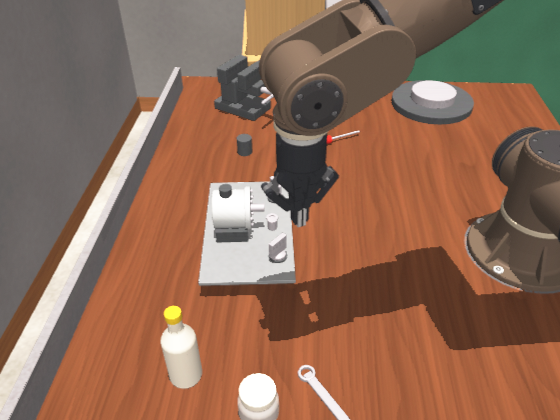

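View pics/cmp.png

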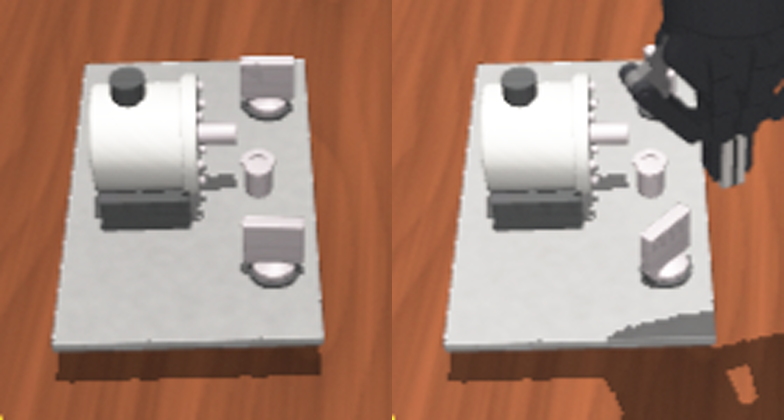

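The plate edges and corners are where they were in the first picture (front left corner near (295,278)), as are the bottle, jar, wrench and socket. The left wing is visibly turned and the arm is clear.

```bash
python3 -c "
from h import *
print(hand_in())"
```

```text
the job is handed in; nothing more can be done
None
```

I turned both wing knobs clockwise until the front screw feet bear. I then let go, backed the arm clear and handed in at about 31 s of the 72 s allowed.

- **Rock felt first:** The left corner sank about 6.8 mm under roughly 6.5 N, so its gap was about 4.8 mm. I felt the right corner once the left foot was bearing: it sank about 3.2 mm, so its gap was about 2.3 mm.
- **Turns:** The left knob went about 2.23 rad in two grips, and I pressed the corner again between them. The right knob went about 1.16 rad in one grip.
- **Last press checks:** Both corners give only about 0.4 mm at 6–7 N, with no rocking. The highest press I read was about 10.6 N, before either foot was set.
- **Foot force:** I could not measure it directly. A spring model fitted to the presses puts both feet at about 5 N, within roughly 3–7 N, with all three fixed feet still loaded.
- **Disagreement:** The model has the pump's weight further back than the task text suggests. It leaves the front foot only about 3–5 N, so that foot has little margin before lifting.
- **Pull on the left knob:** While I re-gripped it, the wrist briefly read 13 N upward. I eased that off before turning.
- **Final picture:** The stand is unmoved, and so are the bottle, jar, wrench and socket. The arm partly hid the screwdriver, and I did not look at the last overhead picture; the washer was last seen lying flat in an earlier wrist picture.

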